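# Set up the product photo of a boxed sake set

## Robot

A 6-joint arm with a two-finger parallel gripper is mounted at the origin on the work surface. World frame = base frame: x ahead of the robot, y to its left, z up, the work surface at z = 0. Lengths are in m, angles in rad, forces in N, time in s.
With the tool pointing down it reaches from about 0.35 to 0.95 m from the base axis. Payload 17.4 kg.
Tool frame: the origin (TCP) lies between the finger pads; the fingertips stand 8 mm ahead of it and the grasp point (between the pads) lies 11 mm behind it; z points along the fingers, y is the line along which they close (so a half turn about z gives the same grasp; the last joint's range is limited). The gripper opens to 93 mm and grips with 3 to 60 N. Pads are 15 mm wide; open, the fingers measure 128 mm over their backs; the gripper's body (75 mm by 188 mm) begins 65 mm behind the grasp point.
Start: joints at [-1.363, 0.116, 1.442, -0, 1.584, -0.038], TCP at [0.164, -0.655, 0.201] pointing down, gripper open.
Joint ranges: [-2.83, 2.83], [-0.83, 2.19], [0.07, 2.5], [-1.14, 4.28], [0.01, 3], [-2.97, 2.97]. Speed limits (rad/s): [1.89, 1.89, 2.22, 3.14, 3.14, 3.14].

## Interface

Orientations are given as a 3x3 rotation matrix whose columns are the frame's x, y, z axes.
In Python, from plant import bot gives the robot as it stands. The module is installed in compiled form; this text tells all that it offers.
- The arm moves only by the tool apply_moves, never from a script. Its argument "increments" is a list that holds one entry, the list of rows, each a list of 7 numbers: the shift along the tool's x, y, z scaled (see below), then the turn, a rotation vector about the tool's x, y, z scaled (see below), then the gripper command: -1 is fully open, 1 is shut, values between are in proportion. A call has 1 to 20 rows; each row is the pose to reach, as a shift and turn from the pose commanded when the call began, along the tool's axes at that moment; what a row does not reach only later rows make up. The controller multiplies each number of a shift by 25 cm and each number of a turn by 45 degrees. A row lasts 1/8 s, in which the tool goes at most 62.5 mm and 10.7 degrees, less where a joint would pass 70% of its speed; a pose out of reach is approached as far as the arm can. A call with a number of a shift or a turn outside -1 to 1 is refused whole. A call with a gripper value outside its range is refused whole. The fingers move at their own pace and stop on an object; the grip force is fixed at half the most. Time passes only in rows, so rows that repeat a pose let the fingers close. It gives the time, the measured TCP pose, the force, the opening and the grip force at its end, in the units of the state.
- bot.observe(): the state, without advancing time (a new reading comes with each control period).
- bot.snapshot(name): name is "scene" or "top"; returns the picture (480x640x3 uint8, red, green, blue); there is no depth.
- bot.camera_params(name): a dict with "mtx" (3x3 intrinsics, pixels), "k1" (the pictures are not rectified: a ray, as slopes to the right and down, at radius r is drawn at 1 + k1 r^2 times it, then the intrinsics apply), "T" (4x4, takes a point from camera to world coordinates). Camera axes: x right, y up, looking along -z (the intrinsics and any distortion apply to the point x, -y, -z); pixel columns grow to the right and rows downward; lengths in m; the calibration is good to about 2 mm. A picture is of the moment at which its call begins. camera_params takes no time and is no camera call.
- bot.close_job(): hands the job in; it is judged then, once.
The state is a dict: "t": time; "joint_pos": joint angles; "qvel": joint speeds; "joint_efforts": joint torques, N m; "tcp_pos": TCP position; "ee_rot": TCP orientation; "ft_force": force on the tool from outside, world axes, zero at the start; "moment": the same for the moment, N m; "width": finger opening in m; "grip_force": force on a finger pad.
Only numpy, scipy, OpenCV 4.12 (cv2) and the standard library are available. Lean on these libraries where they do the work, as an engineer would, in place of code of your own. Each camera call takes 0.05 s, during which the arm holds its last target. There are 200 camera calls.

## Task

Get this sake set ready for its sales photo: first take the blue-grey background board out of its rack and hang it by its two holes on the two pins of the photo stand, pushed fully home against the posts. Then take the flask and every cup out of the gift box and set them down gently, upright and wholly on the white stage, in front of the background and clear of it. Last, turn the lamp dimmer clockwise to its end stop; leave the camera, the black box and the plates where they are.

Things in the scene. Friction and masses are not known exactly. Their poses are not given: they have to be found in the camera images.
- stand: fixed photo stand; origin: centre of the underside of its white stage slab 320 (x) x 280 (y) x 20 mm; +y is its front. Two square posts 20 mm wide at x = -95 and +95 mm, 222 mm high, front faces at y = -115 mm, each with a pin; the space between them is open above a crossbar (top 70 mm up), so a finger fits behind the board. Yaw varies.
- stage (a point): centre of the white stage's top surface (20 mm above the table), axes as the stand.
- pin_l (a point): level black pin at x = -95 mm of the stand, 9 mm thick, sticking out 30 mm to the stand's +y from the post. The point: on its axis, 5 mm out from the post's face (25 mm behind the tip), 195 mm above the table: where a hole's centre comes when the board is home, save that it then hangs 3.5 mm lower.
- pin_r (a point): the same on the post at x = +95 mm.
- rack: fixed wooden rack, 300 x 60 x 60 mm: a slot 15 mm wide and 48 mm deep along its x axis, slot floor 12 mm above the table. Origin: centre of its underside.
- board_mid (a point): centre of the blue-grey rigid background board, 280 (its x, width) x 10 (y, thickness) x 170 mm (z, height), 0.25 kg; faces alike, either may face the front. It starts upright in the rack's slot, top edge 182 mm above the table, free to lean 3 degrees. Pinch it across its thickness at the middle of the top edge.
- hole_a (a point): through hole, 16 mm in diameter, in the board at x = -95 mm, 25 mm below the top edge (60 mm above the board's centre); the point is the hole's centre at mid thickness.
- hole_b (a point): the other hole, same, at x = +95 mm of the board.
- giftbox: fixed open gift box, white inside, dark grey outside, 195 (x) x 290 (y) x 40 mm with six cells (2 along x by 3 along y, 95 mm apart), floor 4 mm thick, partitions 35 mm and outer walls 40 mm high. Origin: centre of its underside.
- cup1_mid (a point): centre of a brown cup with green splashes (open tumbler), 40 mm above its foot; 80 mm high, 64 mm wide at the rim, 63 mm at 50 mm height, 56 mm at the thick heavy foot, wall 4 mm, 0.2 kg; z axis out of the mouth. Starts upright in a gift-box cell. Three to five cups: absent ones read None. Hold it round the outside above half height.
- cup2_mid (a point): centre of a brown cup with green splashes (open tumbler), 40 mm above its foot; 80 mm high, 64 mm wide at the rim, 63 mm at 50 mm height, 56 mm at the thick heavy foot, wall 4 mm, 0.2 kg; z axis out of the mouth. Starts upright in a gift-box cell. Three to five cups: absent ones read None. Hold it round the outside above half height.
- cup3_mid (a point): centre of a brown cup with green splashes (open tumbler), 40 mm above its foot; 80 mm high, 64 mm wide at the rim, 63 mm at 50 mm height, 56 mm at the thick heavy foot, wall 4 mm, 0.2 kg; z axis out of the mouth. Starts upright in a gift-box cell. Three to five cups: absent ones read None. Hold it round the outside above half height.
- cup4_mid (a point): centre of a brown cup with green splashes (open tumbler), 40 mm above its foot; 80 mm high, 64 mm wide at the rim, 63 mm at 50 mm height, 56 mm at the thick heavy foot, wall 4 mm, 0.2 kg; z axis out of the mouth. Starts upright in a gift-box cell. Three to five cups: absent ones read None. Hold it round the outside above half height.
- cup5_mid (a point): centre of a brown cup with green splashes (open tumbler), 40 mm above its foot; 80 mm high, 64 mm wide at the rim, 63 mm at 50 mm height, 56 mm at the thick heavy foot, wall 4 mm, 0.2 kg; z axis out of the mouth. Starts upright in a gift-box cell. Three to five cups: absent ones read None. Hold it round the outside above half height.
- flask_mid (a point): centre of the brown sake flask (closed inside), 130 mm high, 65 mm above its foot; foot 62 mm wide and heavy, belly 72 mm at 22 to 45 mm height, straight neck 30 mm wide from 90 to 122 mm height (its middle 41 mm above this point), lip 34 mm, 0.3 kg; z axis up. Starts upright in a gift-box cell; always present.
- dimmer: fixed grey dimmer box of the photo lamps, 90 (x) x 70 (y) x 40 mm, a black power pack 90 x 45 x 30 mm on its cord 235 mm along +x. Origin: centre of its underside.
- level (a joint): angle of the dimmer's knob, rad: 0 = off, 4.71 = the end stop, full light; it grows as the knob is turned clockwise seen from above and starts somewhere between 2.4 and 3.5. Stiff by friction (about 0.04 N m): stays where it is left.
- level_grip (a point): the knob's grip: a charcoal bar 38 mm long (this point's x axis, turning with the knob), 14 mm thick (its y axis), standing from 54 to 84 mm above the table; the point is on the knob's vertical axis, 77 mm above the table. The knob's round skirt, 40 mm across, lies below it.
- camera: black camera lying on the table, about 80 x 125 x 87 mm, lens to its +x: bystander.
- blackbox: black lacquered box, 140 x 90 x 76 mm: bystander.
- plates: stack of four small brown plates, 100 mm across, 37 mm high: bystander.
Mind the look-alikes: they are no part of the job. Leave any orange look-alike of the part that bears cup2_mid alone.

How it is judged:
By the outcome, as a careful person would: the job done as asked, in the order asked, and still so for the second after the job is handed in, with the robot touching nothing.
Of cup1, cup2, cup3, cup4, cup5 only 3 to 5 are there at a start; the rules pass over those that are not, and their reading is None.
At some moment in a run one of cup1, cup2, cup3, cup4, cup5 may be knocked a few centimetres aside while the robot is not near it.
It also fails if it takes over 210 s, if anything falls off the work surface, if the arm or the gripper's body presses on something with over 40 N, if the wrist force passes 120 N, or if a joint passes its speed limit or range.

## Working session

There is one attempt and no reset: what is moved stays moved. The work goes in short steps, Python scripts to look and compute and a tool call to move; the robot and the scene stay as the last step left them, time stands still between calls to the robot, and variables do not carry over. Pictures are saved under pics/ and viewed, at most 14 in all, crops included, and the job is handed in when it is done.

Besides the shell and the picture viewer there is one more tool, called after "Request:" by a JSON object that holds its "api" and its "payload". apply_moves: Moves the arm, as the interface text tells. Its arguments: {"type":"object","properties":{"increments":{"type":"array"}},"required":["increments"]}

```bash
mkdir -p pics; cat > h.py <<'E'
import numpy as np, cv2
from plant import bot
def snap(n,f):
    im=bot.snapshot(n); cv2.imwrite('pics/'+f,im[:,:,::-1]); return im
def ray(n,uv):
    p=bot.camera_params(n);K=np.array(p['mtx']);T=np.array(p['T']);k=p['k1']
    d=np.array([(uv[0]-K[0,2])/K[0,0],(uv[1]-K[1,2])/K[1,1]]);u=d.copy()
    for _ in range(20): u=d/(1+k*(u@u))
    return T[:3,3],T[:3,:3]@np.array([u[0],-u[1],-1])
def at(n,uv,z):
    o,d=ray(n,uv); return (o+d*(z-o[2])/d[2]).round(4)
def proj(n,P):
    p=bot.camera_params(n);K=np.array(p['mtx']);T=np.array(p['T']);k=p['k1']
    c=T[:3,:3].T@(np.array(P)-T[:3,3]);s=np.array([c[0],-c[1]])/-c[2];s=s*(1+k*(s@s))
    return (s*[K[0,0],K[1,1]]+[K[0,2],K[1,2]]).round(1)
def tri(n1,a,n2,b):
    o,d=ray(n1,a);q,e=ray(n2,b);t=np.linalg.lstsq(np.c_[d,-e],q-o,rcond=None)[0]
    A=o+d*t[0];B=q+e*t[1];return ((A+B)/2).round(4),np.linalg.norm(A-B).round(4)
def st():
    s=bot.observe();print({k:np.round(s[k],4).tolist() for k in('t','tcp_pos','ee_rot','ft_force','width','grip_force','joint_pos')});return s
E
python3 - <<'E'
from h import *
s=st()
for n in('scene','top'):
    snap(n,n+'0.png');print(n,{k:np.round(v,4).tolist() for k,v in bot.camera_params(n).items()})
E
```

```text
{'t': 0.0, 'tcp_pos': [0.1642, -0.6545, 0.1998], 'ee_rot': [[0.9699, 0.2433, -0.0003], [0.2433, -0.9699, 0.0011], [0.0, -0.0012, -1.0]], 'ft_force': [0.3321, 0.3176, -0.1242], 'width': 0.0932, 'grip_force': 0.0, 'joint_pos': [-1.3628, 0.1165, 1.4423, -0.0, 1.584, -0.0378]}
scene {'mtx': [[566.5756, 0.0, 319.4265], [0.0, 566.5756, 233.9858], [0.0, 0.0, 1.0]], 'k1': -0.1617, 'T': [[-0.7942, -0.4715, 0.3832, 1.1009], [0.6075, -0.6313, 0.4822, 0.6829], [0.0145, 0.6157, 0.7878, 1.2218], [0.0, 0.0, 0.0, 1.0]]}
top {'mtx': [[554.9052, 0.0, 319.5721], [0.0, 554.9052, 245.7284], [0.0, 0.0, 1.0]], 'k1': 0.0145, 'T': [[-0.0093, 0.9913, -0.1315, 0.3681], [-0.9999, -0.0105, -0.0084, -0.0111], [-0.0097, 0.1314, 0.9913, 1.5164], [0.0, 0.0, 0.0, 1.0]]}
```

View pics/scene0.png

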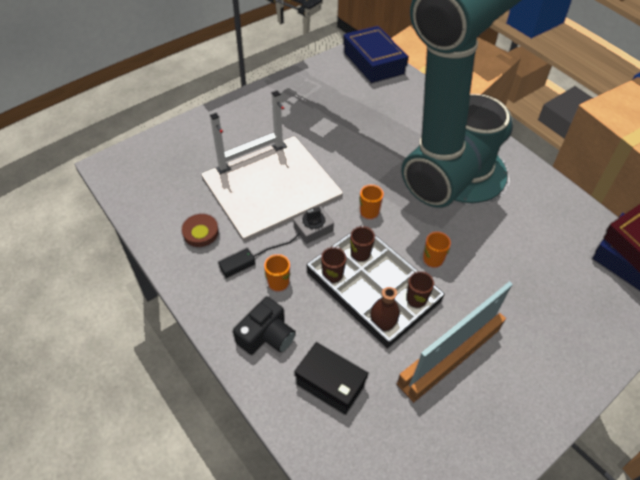

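View pics/top0.png

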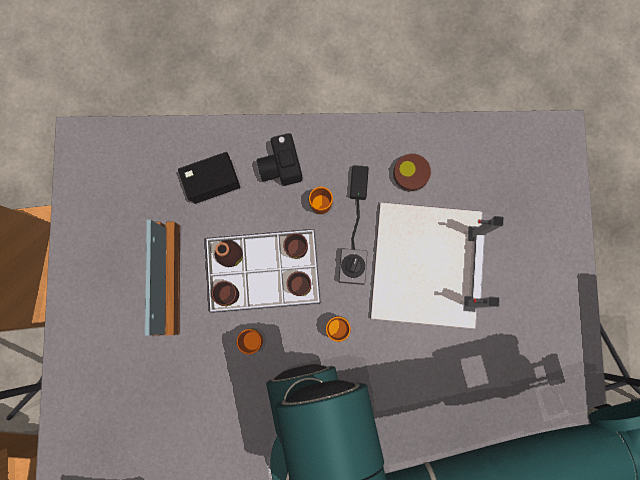

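Three brown cups (top view pixels 296,245; 299,284; 224,292) and the flask (228,252) are in the gift box. The three orange cups (320,200; 338,328; 249,341) stand outside it and are look-alikes. I'll confirm that in an enlarged crop and measure.

```bash
python3 - <<'E'
from h import *
im=cv2.imread('pics/top0.png')
C=np.zeros((600,800,3),np.uint8)
def put(x0,y0,x1,y1,s,X,Y):
    c=cv2.resize(im[y0:y1,x0:x1],None,fx=s,fy=s,interpolation=cv2.INTER_CUBIC);C[Y:Y+c.shape[0],X:X+c.shape[1]]=c
put(140,210,190,345,4,0,0);put(430,210,510,315,4,205,0);put(330,240,375,290,5,530,0);put(200,225,330,355,2,530,255)
put(430,210,510,240,2,205,430)
cv2.imwrite('pics/c1.png',C)
hsv=cv2.cvtColor(im,cv2.COLOR_BGR2HSV)
def big(m,n=1,box=None):
    if box: z=np.zeros_like(m);z[box[1]:box[3],box[0]:box[2]]=m[box[1]:box[3],box[0]:box[2]];m=z
    cs=cv2.findContours(m,0,2)[0];return sorted(cs,key=cv2.contourArea)[::-1][:n]
w=cv2.inRange(hsv,(0,0,200),(180,40,255))
s=big(w,1,(365,195,490,335))[0]
print('stage',cv2.approxPolyDP(cv2.convexHull(s),4,True)[:,0].tolist())
r=cv2.minAreaRect(s);bp=cv2.boxPoints(r);print(bp.round(1).tolist(),[at('top',p,.02).tolist() for p in bp])
b=cv2.inRange(hsv,(85,30,60),(110,255,255));c=big(b,1,(130,200,190,350))[0]
print('board',[(p.round(1).tolist(),at('top',p,.182).tolist()) for p in cv2.boxPoints(cv2.minAreaRect(c))])
o=cv2.inRange(hsv,(8,120,80),(20,255,255));
for c in big(o,1,(130,200,190,350)): print('rack',[(p.round(1).tolist(),at('top',p,.06).tolist()) for p in cv2.boxPoints(cv2.minAreaRect(c))])
g=cv2.inRange(hsv,(0,0,170),(180,60,255));g=cv2.morphologyEx(g,cv2.MORPH_CLOSE,np.ones((7,7)))
c=big(g,1,(195,220,330,320))[0];print('box',[(p.round(1).tolist(),at('top',p,.04).tolist()) for p in cv2.boxPoints(cv2.minAreaRect(c))])
for n,p in dict(c1=(296,245),c2=(299,284),c3=(225,292)).items(): print(n,at('top',p,.084))
print('dim',at('top',(352,264),.08))
E
```

```text
stage [[381, 203], [481, 212], [474, 327], [371, 317]]
[[370.70001220703125, 319.3999938964844], [380.20001220703125, 202.1999969482422], [483.79998779296875, 210.60000610351562], [474.29998779296875, 327.79998779296875]] [[0.3668, -0.133, 0.02], [0.6853, -0.1659, 0.02], [0.6586, -0.4478, 0.02], [0.3424, -0.4074, 0.02]]
board [([144.6999969482422, 334.0], [0.3377, 0.4182, 0.182]), ([146.10000610351562, 220.0], [0.6131, 0.4239, 0.182]), ([165.3000030517578, 220.1999969482422], [0.612, 0.3767, 0.182]), ([164.0, 334.20001220703125], [0.3367, 0.3723, 0.182])]
rack [([164.0, 334.0], [0.3344, 0.4073, 0.06]), ([165.0, 221.89999389648438], [0.6297, 0.4129, 0.06]), ([174.3000030517578, 222.0], [0.6292, 0.3882, 0.06]), ([173.1999969482422, 334.1000061035156], [0.3339, 0.3834, 0.06])]
box [([204.0, 238.5], [0.5868, 0.3123, 0.04]), ([312.8999938964844, 229.39999389648438], [0.6084, 0.0191, 0.04]), ([318.8999938964844, 301.79998779296875], [0.4141, 0.0046, 0.04]), ([210.10000610351562, 310.8999938964844], [0.393, 0.2928, 0.04])]
c1 [0.5606 0.0625 0.084 ]
c2 [0.459  0.0551 0.084 ]
c3 [0.4403 0.2461 0.084 ]
dim [ 0.5098 -0.0827  0.08  ]
```

View pics/c1.png

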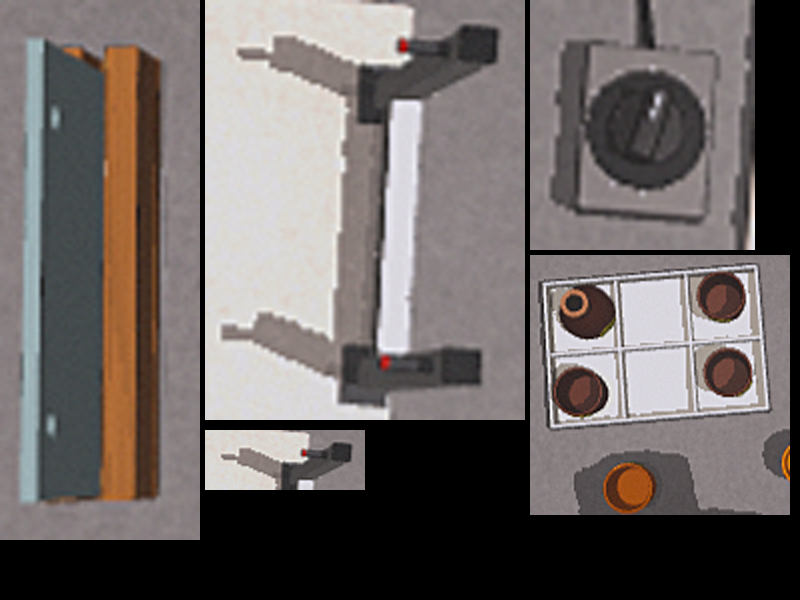

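The crop confirms it: the brown cups with green splashes and the flask are in the box, and the orange ones are outside. Board holes are at top pixels ≈(153.7,239.5) and (152.7,316). The red pin tips are at ≈(479,221) and (475,300.5).

```bash
python3 - <<'E'
from h import *
T=cv2.imread('pics/top0.png');S=cv2.imread('pics/scene0.png')
def red(im,box):
    x0,y0,x1,y1=box;a=im[y0:y1,x0:x1].astype(float);w=a[...,2]-np.maximum(a[...,0],a[...,1]);w[w<50]=0
    yy,xx=np.mgrid[y0:y1,x0:x1];print(w.sum(),end=' ');return np.array([(w*xx).sum(),(w*yy).sum()])/w.sum()
tr,tl=red(T,(474,215,486,227)),red(T,(468,294,482,307))
sl,sr=red(S,(276,90,300,115)),red(S,(212,118,232,140))
print(tr,tl,sr,sl)
print('tipR',at('top',tr,.195),tri('top',tr,'scene',sr)); print('tipL',at('top',tl,.195),tri('top',tl,'scene',sl))
d=at('top',tr,.195)-at('top',tl,.195);print(np.linalg.norm(d),np.degrees(np.arctan2(d[1],d[0])))
# board top strip: bright blue
hsv=cv2.cvtColor(T,cv2.COLOR_BGR2HSV);m=cv2.inRange(hsv,(80,25,130),(110,255,255));z=np.zeros_like(m);z[205:350,135:175]=m[205:350,135:175]
c=max(cv2.findContours(z,0,1)[0],key=cv2.contourArea);b=cv2.boxPoints(cv2.minAreaRect(c));P=[at('top',p,.182) for p in b];print('board',b.round(1).tolist(),np.array(P).tolist(),np.mean(P,0),np.ptp(P,0))
m2=cv2.inRange(hsv,(80,25,130),(110,255,255))[230:325,151:157];ys,xs=np.nonzero(m2);print('holes',[(ys[k].mean()+230,xs[k].mean()+151) for k in (ys<40,ys>60)])
# stage edges front (left in image)
w=cv2.inRange(hsv,(0,0,200),(180,40,255))
pts=np.array([(np.nonzero(w[y,360:420])[0][0]+360-.5,y) for y in range(212,312)],np.float32);print('front',[at('top',p,.02) for p in (pts[0],pts[-1])])
v=cv2.fitLine(pts,cv2.DIST_HUBER,0,.01,.01).ravel();q=[at('top',v[2:]+v[:2]*s,.02) for s in(-50,50)];e=q[1]-q[0];print(q,np.degrees(np.arctan2(e[1],e[0])))
# front corner line ends
R=at('top',tr,.195)-at('top',tl,.195)
E
```

```text
708.0 810.0 248.0 427.0 [479.2980226  221.02966102] [474.51111111 300.00740741] [220.76112412 130.25761124] [282.03225806 107.24193548]
tipR [ 0.5993 -0.3848  0.195 ] (array([ 0.5996, -0.3848,  0.1977]), np.float64(0.0021))
tipL [ 0.4102 -0.3646  0.195 ] (array([ 0.4111, -0.3651,  0.1968]), np.float64(0.0027))
0.19017583968527657 -6.097315789107116
board [[144.60000610351562, 334.0], [146.10000610351562, 219.89999389648438], [150.3000030517578, 220.0], [148.8000030517578, 334.1000061035156]] [[0.3377, 0.4184, 0.182], [0.6131, 0.4237, 0.182], [0.6129, 0.4136, 0.182], [0.3375, 0.4085, 0.182]] [0.4753  0.41605 0.182  ] [0.2756 0.0152 0.    ]
holes [(np.float64(239.0), np.float64(153.375)), (np.float64(315.7142857142857), np.float64(152.42857142857142))]
front [array([ 0.658 , -0.1633,  0.02  ]), array([ 0.389 , -0.1356,  0.02  ])]
[array([ 0.3881, -0.1351,  0.02  ]), array([ 0.659 , -0.1632,  0.02  ])] -5.922015718538949
```

```bash
cat > t.py <<'E'
# t.py x,y,z,yawdeg ... : chained moves from the present pose, in tool units
import sys; from h import *
from scipy.spatial.transform import Rotation as Ro
s=st();p=np.array(s['tcp_pos']);R=np.array(s['ee_rot'])
for a in sys.argv[1:]:
    v=list(map(float,a.split(',')));y=np.radians(v[3])
    Q=np.array([[np.cos(y),np.sin(y),0],[np.sin(y),-np.cos(y),0],[0,0,-1]])
    print(a,(R.T@(np.array(v[:3])-p)/.25).round(3).tolist(),(Ro.from_matrix(R.T@Q).as_rotvec()/(np.pi/4)).round(3).tolist());p,R=np.array(v[:3]),Q
E
python3 t.py .33,-.52,.34,0 .45,-.28,.34,0 .475,-.04,.32,0 .475,.2,.3,0 .475,.416,.25,1.1 .475,.416,.155,1.1
```

```text
{'t': 0.1, 'tcp_pos': [0.1642, -0.6545, 0.1999], 'ee_rot': [[0.9699, 0.2433, -0.0002], [0.2433, -0.9699, 0.0011], [0.0, -0.0011, -1.0]], 'ft_force': [-1.0209, -0.9446, 0.1151], 'width': 0.0931, 'grip_force': 0.0, 'joint_pos': [-1.3628, 0.1164, 1.4422, -0.0, 1.584, -0.0378]}
.33,-.52,.34,0 [0.774, -0.361, -0.56] [-0.001, 0.0, 0.313]
.45,-.28,.34,0 [0.48, -0.96, 0.0] [0.0, 0.0, 0.0]
.475,-.04,.32,0 [0.1, -0.96, 0.08] [0.0, 0.0, 0.0]
.475,.2,.3,0 [0.0, -0.96, 0.08] [0.0, 0.0, 0.0]
.475,.416,.25,1.1 [0.0, -0.864, 0.2] [0.0, 0.0, -0.024]
.475,.416,.155,1.1 [0.0, 0.0, 0.38] [0.0, 0.0, 0.0]
```

Request:
{"api": "apply_moves", "payload": {"increments": [[[0.774,-0.361,-0.56,-0.001,0,0.313,-1],[0.774,-0.361,-0.56,-0.001,0,0.313,-1],[0.774,-0.361,-0.56,-0.001,0,0.313,-1],[0.774,-0.361,-0.56,-0.001,0,0.313,-1],[0.774,-0.361,-0.56,-0.001,0,0.313,-1],[0.774,-0.361,-0.56,-0.001,0,0.313,-1],[0.774,-0.361,-0.56,-0.001,0,0.313,-1]]]}}

```text
t: 0.98
tcp_pos: [0.329, -0.5206, 0.339]
ee_rot: [[1.0, -0.001, -0.001], [-0.001, -1.0, 0.001], [-0.001, -0.001, -1.0]]
ft_force: [-0.3, 0.1, -0.2]
width: 0.0931
grip_force: 0.0
```

Request:
{"api": "apply_moves", "payload": {"increments": [[[0.48,-0.96,0,0,0,0,-1],[0.48,-0.96,0,0,0,0,-1],[0.48,-0.96,0,0,0,0,-1],[0.48,-0.96,0,0,0,0,-1],[0.48,-0.96,0,0,0,0,-1],[0.48,-0.96,0,0,0,0,-1]]]}}

```text
t: 1.72
tcp_pos: [0.4499, -0.2802, 0.3398]
ee_rot: [[1.0, 0.001, -0.001], [0.001, -1.0, -0.001], [-0.001, 0.001, -1.0]]
ft_force: [-0.4, -0.8, -0.1]
width: 0.093
grip_force: 0.0
```

Request:
{"api": "apply_moves", "payload": {"increments": [[[0.1,-0.96,0.08,0,0,0,-1],[0.1,-0.96,0.08,0,0,0,-1],[0.1,-0.96,0.08,0,0,0,-1],[0.1,-0.96,0.08,0,0,0,-1],[0.1,-0.96,0.08,0,0,0,-1],[0.1,-0.96,0.08,0,0,0,-1]]]}}

```text
t: 2.48
tcp_pos: [0.4751, -0.0416, 0.3199]
ee_rot: [[1.0, -0.001, -0.001], [-0.001, -1.0, -0.001], [-0.001, 0.001, -1.0]]
ft_force: [0.5, 0.8, 0.8]
width: 0.0929
grip_force: 0.0
```

Request:
{"api": "apply_moves", "payload": {"increments": [[[0,-0.96,0.08,0,0,0,-1],[0,-0.96,0.08,0,0,0,-1],[0,-0.96,0.08,0,0,0,-1],[0,-0.96,0.08,0,0,0,-1],[0,-0.96,0.08,0,0,0,-1],[0,-0.96,0.08,0,0,0,-1]]]}}

```text
t: 3.22
tcp_pos: [0.4757, 0.1983, 0.2999]
ee_rot: [[1.0, -0.002, -0.0], [-0.002, -1.0, -0.001], [-0.0, 0.001, -1.0]]
ft_force: [-0.4, -1.6, 0.6]
width: 0.0927
grip_force: 0.0
```

Request:
{"api": "apply_moves", "payload": {"increments": [[[0,-0.864,0.2,0,0,-0.024,-1],[0,-0.864,0.2,0,0,-0.024,-1],[0,-0.864,0.2,0,0,-0.024,-1],[0,-0.864,0.2,0,0,-0.024,-1],[0,-0.864,0.2,0,0,-0.024,-1],[0,-0.864,0.2,0,0,-0.024,-1],[0,-0.864,0.2,0,0,-0.024,-1],[0,-0.864,0.2,0,0,-0.024,-1]]]}}

```text
t: 4.22
tcp_pos: [0.4755, 0.4149, 0.2505]
ee_rot: [[1.0, 0.018, 0.001], [0.018, -1.0, -0.0], [0.001, 0.0, -1.0]]
ft_force: [0.5, 0.2, -0.2]
width: 0.0929
grip_force: 0.0
```

```bash
python3 t.py .475,.416,.155,1.1; python3 -c "
from h import *
im=snap('top','top1.png');snap('scene','scene1.png');cv2.imwrite('pics/c2.png',cv2.resize(im[150:350,100:340,::-1],None,fx=3,fy=3))"
```

```text
{'t': 4.225, 'tcp_pos': [0.4755, 0.4149, 0.2505], 'ee_rot': [[0.9998, 0.0176, 0.0009], [0.0176, -0.9998, -0.0002], [0.0009, 0.0002, -1.0]], 'ft_force': [0.5206, 0.179, -0.1827], 'width': 0.0929, 'grip_force': 0.0, 'joint_pos': [0.6775, 0.0115, 1.4709, -0.0007, 1.6587, 2.2306]}
.475,.416,.155,1.1 [-0.002, -0.004, 0.382] [0.0, -0.001, -0.002]
```

View pics/scene1.png

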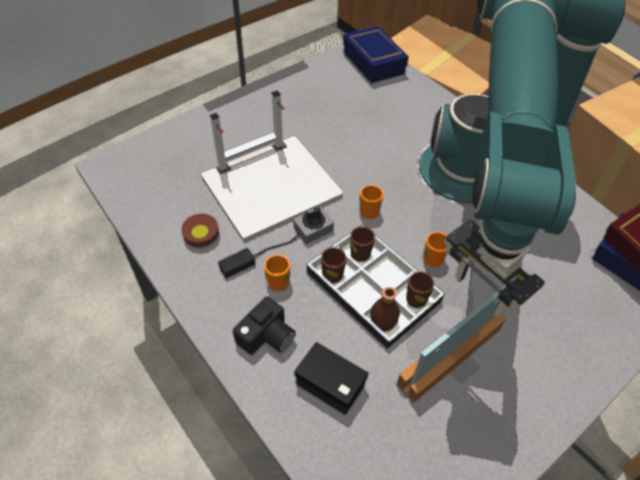

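The scene view shows the open fingers above the board (board about pixels 420–510, 290–375) with one on each side. Now I'll go down and pinch.

Request:
{"api": "apply_moves", "payload": {"increments": [[[0,-0.004,0.2,0,0,0,-1],[0,-0.004,0.32,0,0,0,-1],[0,-0.004,0.38,0,0,0,-1],[0,-0.004,0.38,0,0,0,-1],[0,-0.004,0.38,0,0,0,1],[0,-0.004,0.38,0,0,0,1],[0,-0.004,0.38,0,0,0,1],[0,-0.004,0.38,0,0,0,1],[0,-0.004,0.38,0,0,0,1],[0,-0.004,0.38,0,0,0,1],[0,-0.004,0.38,0,0,0,1],[0,-0.004,0.38,0,0,0,1],[0,-0.004,0.38,0,0,0,1],[0,-0.004,0.38,0,0,0,1]]]}}

```text
t: 6.08
tcp_pos: [0.475, 0.4167, 0.1548]
ee_rot: [[1.0, 0.019, 0.0], [0.019, -1.0, -0.001], [0.0, 0.001, -1.0]]
ft_force: [-0.1, -0.4, 0.0]
width: 0.0097
grip_force: 30.0
```

```bash
python3 t.py .475,.414,.36,1.1 .475,.17,.36,-2 .485,-.07,.36,-6 .5,-.3,.36,-6
```

```text
{'t': 6.075, 'tcp_pos': [0.475, 0.4167, 0.1548], 'ee_rot': [[0.9998, 0.0188, 0.0], [0.0188, -0.9998, -0.0008], [0.0, 0.0008, -1.0]], 'ft_force': [-0.0725, -0.3696, 0.0425], 'width': 0.0097, 'grip_force': 29.9997, 'joint_pos': [0.6802, 0.0389, 1.5972, -0.0007, 1.506, 2.2322]}
.475,.414,.36,1.1 [-0.0, 0.012, -0.821] [0.001, -0.0, -0.0]
.475,.17,.36,-2 [-0.019, 0.976, 0.0] [0.0, 0.0, 0.069]
.485,-.07,.36,-6 [0.073, 0.958, 0.0] [0.0, 0.0, 0.089]
.5,-.3,.36,-6 [0.156, 0.909, 0.0] [0.0, 0.0, 0.0]
```

Request:
{"api": "apply_moves", "payload": {"increments": [[[0,0.01,-0.1,0,0,0,1],[0,0.01,-0.25,0,0,0,1],[0,0.01,-0.4,0,0,0,1],[0,0.01,-0.6,0,0,0,1],[0,0.01,-0.82,0,0,0,1],[0,0.01,-0.82,0,0,0,1]]]}}

```text
t: 6.82
tcp_pos: [0.4755, 0.4148, 0.3644]
ee_rot: [[1.0, 0.019, 0.005], [0.019, -1.0, 0.003], [0.005, -0.003, -1.0]]
ft_force: [-0.2, 0.1, -3.1]
width: 0.0098
grip_force: 30.0
```

Request:
{"api": "apply_moves", "payload": {"increments": [[[-0.002,0.1,0,0,0,0.01,1],[-0.004,0.25,0,0,0,0.02,1],[-0.01,0.45,0,0,0,0.04,1],[-0.015,0.65,0,0,0,0.06,1],[-0.019,0.85,0,0,0,0.069,1],[-0.019,0.976,0,0,0,0.069,1]]]}}

```text
t: 7.58
tcp_pos: [0.4741, 0.1677, 0.3584]
ee_rot: [[0.999, -0.037, -0.002], [-0.037, -0.999, -0.002], [-0.001, 0.002, -1.0]]
ft_force: [0.4, 0.3, -3.6]
width: 0.0095
grip_force: 30.0
```

Request:
{"api": "apply_moves", "payload": {"increments": [[[0.015,0.2,0,0,0,0.02,1],[0.03,0.4,0,0,0,0.04,1],[0.045,0.6,0,0,0,0.06,1],[0.06,0.8,0,0,0,0.089,1],[0.073,0.958,0,0,0,0.089,1]]]}}

```text
t: 8.2
tcp_pos: [0.4835, -0.0719, 0.3584]
ee_rot: [[0.994, -0.107, -0.002], [-0.107, -0.994, -0.001], [-0.002, 0.001, -1.0]]
ft_force: [0.8, 0.1, -3.4]
width: 0.0094
grip_force: 30.0
```

Request:
{"api": "apply_moves", "payload": {"increments": [[[0.03,0.2,0,0,0,0,1],[0.06,0.4,0,0,0,0,1],[0.1,0.6,0,0,0,0,1],[0.14,0.8,0,0,0,0,1],[0.156,0.909,0,0,0,0,1],[0.156,0.909,0,0,0,0,1]]]}}

```text
t: 8.95
tcp_pos: [0.4984, -0.3014, 0.3578]
ee_rot: [[0.994, -0.108, -0.003], [-0.108, -0.994, 0.001], [-0.003, -0.001, -1.0]]
ft_force: [-1.0, 0.0, -2.6]
width: 0.0097
grip_force: 30.0
```

```bash
python3 t.py .5084,-.3399,.30,-6.05 .5084,-.3399,.194,-6.05
```

```text
{'t': 8.95, 'tcp_pos': [0.4984, -0.3014, 0.3578], 'ee_rot': [[0.9942, -0.1078, -0.003], [-0.1078, -0.9942, 0.001], [-0.0031, -0.0007, -1.0]], 'ft_force': [-0.9753, 0.0374, -2.6162], 'width': 0.0097, 'grip_force': 30.0002, 'joint_pos': [-0.5873, -0.0811, 1.3892, -0.0009, 1.8366, 1.0913]}
.5084,-.3399,.30,-6.05 [0.057, 0.149, 0.231] [-0.001, 0.004, -0.003]
.5084,-.3399,.194,-6.05 [0.0, 0.0, 0.424] [0.0, 0.0, 0.0]
```

Request:
{"api": "apply_moves", "payload": {"increments": [[[0.03,0.08,0.1,0,0,0,1],[0.057,0.149,0.23,-0.001,0.004,-0.003,1],[0.057,0.149,0.35,-0.001,0.004,-0.003,1],[0.057,0.149,0.5,-0.001,0.004,-0.003,1],[0.057,0.149,0.6,-0.001,0.004,-0.003,1],[0.057,0.149,0.655,-0.001,0.004,-0.003,1],[0.057,0.149,0.655,-0.001,0.004,-0.003,1],[0.057,0.149,0.655,-0.001,0.004,-0.003,1]]]}}

```text
t: 9.95
tcp_pos: [0.51, -0.3384, 0.1979]
ee_rot: [[0.995, -0.103, 0.004], [-0.103, -0.995, -0.003], [0.005, 0.002, -1.0]]
ft_force: [0.1, -0.6, -2.7]
width: 0.0097
grip_force: 30.0
```

```bash
python3 - <<'E'
from h import *
st()
t=snap('top','top2.png');s=snap('scene','scene2.png')
C=np.zeros((600,800,3),np.uint8)
a=cv2.resize(s[80:190,195:335],None,fx=4,fy=4,interpolation=cv2.INTER_CUBIC);C[:440,:560]=a[:440,:560]
b=cv2.resize(t[200:320,440:500],None,fx=4,fy=4,interpolation=cv2.INTER_CUBIC);C[:480,560:800]=b
cv2.imwrite('pics/c3.png',C[:,:,::-1])
E
```

```text
{'t': 9.95, 'tcp_pos': [0.51, -0.3384, 0.1979], 'ee_rot': [[0.9947, -0.1026, 0.0043], [-0.1026, -0.9947, -0.0027], [0.0046, 0.0022, -1.0]], 'ft_force': [0.1368, -0.5572, -2.7269], 'width': 0.0097, 'grip_force': 29.9918, 'joint_pos': [-0.6277, -0.0233, 1.59, 0.0004, 1.5699, 1.0458]}
```

View pics/c3.png

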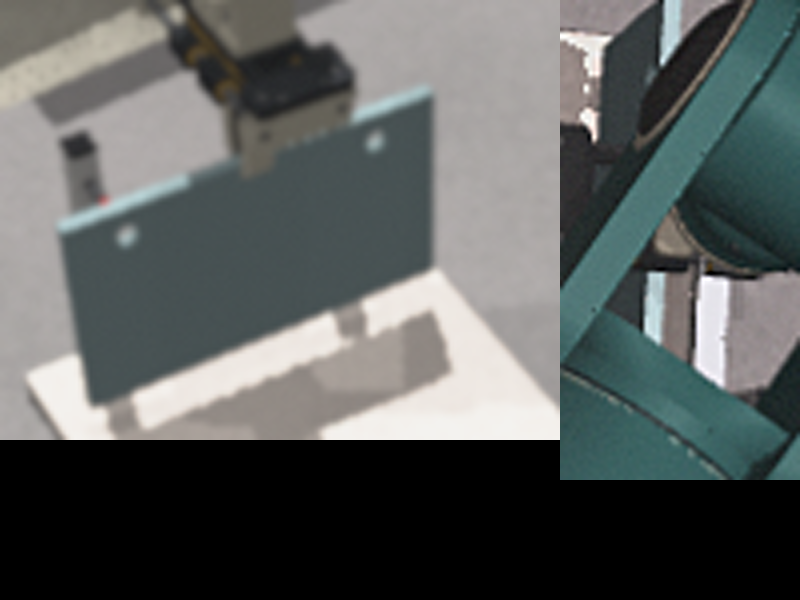

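The scene crop shows the board in front of the pins. Its holes are at about (226.8,139) and (288.8,115.3) in scene pixels, and the left-hand pin tip is just behind the top edge. The arm blocks the top view. I'll let it settle, then compare the hole and pin positions in the scene camera.

Request:
{"api": "apply_moves", "payload": {"increments": [[[0,0,0,0,0,0,1],[0,0,0,0,0,0,1],[0,0,0,0,0,0,1]]]}}

```text
t: 10.42
tcp_pos: [0.5098, -0.3384, 0.1968]
ee_rot: [[0.995, -0.103, 0.003], [-0.103, -0.995, -0.002], [0.003, 0.002, -1.0]]
ft_force: [-0.1, 0.7, -2.6]
width: 0.0096
grip_force: 30.0
```

```bash
cat > al.py <<'E'
from h import *
s=st();im=snap('scene','scene3.png').astype(float)
p=np.array(s['tcp_pos']);R=np.array(s['ee_rot'])
tips={'r':(np.array([.5993,-.3848,.195]),np.array([220.76,130.26])),'l':(np.array([.4102,-.3646,.195]),np.array([282.03,107.24]))}
for k,sg in(('r',1),('l',-1)):
    b=tips[k][1]-proj('scene',tips[k][0])
    h=p+R@np.array([sg*.095,0,-.0022]);e=proj('scene',h);c=(e+b).round().astype(int)
    x0,y0=c-7;a=im[y0:y0+15,x0:x0+15];g=a.sum(2);w=np.clip(g-np.median(g)-60,0,None)
    n,L,stt,cen=cv2.connectedComponentsWithStats((w>0).astype(np.uint8))
    i=1+np.argmin([np.hypot(*(q-7)) for q in cen[1:]]);w=w*(L==i)
    yy,xx=np.mgrid[y0:y0+15,x0:x0+15];m=np.array([(w*xx).sum(),(w*yy).sum()])/w.sum()
    # pixel offset measured-expected -> mm in board plane (R x axis, up)
    J=np.c_[proj('scene',h+R[:,0]*.01)-e,proj('scene',h+[0,0,.01])-e]/10
    print(k,'hole pred',h.round(4),'bias px',b,'exp',e+b,'meas',m.round(2),'dx,dz mm',np.linalg.solve(J,m-e-b).round(2))
E
python3 al.py; python3 t.py .5084,-.3399,.194,-6.05
```

```text
{'t': 10.425, 'tcp_pos': [0.5098, -0.3384, 0.1968], 'ee_rot': [[0.9947, -0.1028, 0.0032], [-0.1028, -0.9947, -0.0019], [0.0034, 0.0016, -1.0]], 'ft_force': [-0.1214, 0.6605, -2.6209], 'width': 0.0096, 'grip_force': 29.9919, 'joint_pos': [-0.6279, -0.0224, 1.5909, 0.0003, 1.5694, 1.0458]}
r hole pred [ 0.6043 -0.3482  0.1993] bias px [-0.54 -0.84] exp [226.06 137.06] meas [226.4  138.95] dx,dz mm [-0.2  -6.84]
l hole pred [ 0.4153 -0.3287  0.1986] bias px [-0.87 -0.56] exp [287.93 113.54] meas [288.44 115.15] dx,dz mm [-1.41 -6.37]
{'t': 10.475, 'tcp_pos': [0.5098, -0.3384, 0.1967], 'ee_rot': [[0.9947, -0.1028, 0.0031], [-0.1028, -0.9947, -0.0019], [0.0033, 0.0015, -1.0]], 'ft_force': [0.1388, 0.3088, -2.5743], 'width': 0.0095, 'grip_force': 29.992, 'joint_pos': [-0.6279, -0.0223, 1.5909, 0.0003, 1.5694, 1.0459]}
.5084,-.3399,.194,-6.05 [-0.005, 0.006, 0.011] [0.002, -0.004, 0.003]
```

```bash
sed -i 's/np.array(\[sg\*.095,0,-.0022\])/np.array([sg*.095,-.005,-.0022])/' al.py; python3 al.py; python3 - <<'E'
from h import *
# red blob extents in first scene pic
S=cv2.imread('pics/scene0.png').astype(int)
for x0,y0 in((216,125),(278,102)): print(S[y0:y0+10,x0:x0+10,2]-S[y0:y0+10,x0:x0+10,:2].max(2))
for P in([.5993,-.3848,.1905],[.5993,-.3848,.1995]): print(proj('scene',P))
E
```

```text
{'t': 10.475, 'tcp_pos': [0.5098, -0.3384, 0.1967], 'ee_rot': [[0.9947, -0.1028, 0.0031], [-0.1028, -0.9947, -0.0019], [0.0033, 0.0015, -1.0]], 'ft_force': [0.1388, 0.3088, -2.5743], 'width': 0.0095, 'grip_force': 29.992, 'joint_pos': [-0.6279, -0.0223, 1.5909, 0.0003, 1.5694, 1.0459]}
r hole pred [ 0.6048 -0.3432  0.1992] bias px [-0.54 -0.84] exp [226.86 138.16] meas [226.41 138.94] dx,dz mm [ 1.57 -2.  ]
l hole pred [ 0.4158 -0.3237  0.1986] bias px [-0.87 -0.56] exp [288.83 114.64] meas [288.45 115.15] dx,dz mm [ 1.22 -1.3 ]
[[ 0  0 -1  1  3  3  5  5  5  6]
 [ 0 -1 -2  0  2  3  3  5  4  5]
 [ 2 -1 -2 -2  2  3  3  4  3  4]
 [ 1  0 -1  0 10 14 11  7  4  4]
 [ 1  1  0 16 43 50 32 14  5  4]
 [ 1  1  4 33 78 86 53 19  6  4]
 [ 1  1  4 31 77 83 47 18  7  3]
 [ 1  1  3 15 42 44 23 11  5  4]
 [ 0  0  1  5 14 15 11  6  5  4]
 [ 0  1  0  2  3  5  5  6  4  4]]
[[-1  1  1  3  2  2  3  3  2  2]
 [-1 -2  0  3  2  3  3  3  3  3]
 [-1 -2 -1  1  3  4  4  4  3  3]
 [ 0 -1  0  6 14 13  7  4  4  3]
 [ 0  0  6 29 47 37 16  6  3  3]
 [ 1  1 14 51 78 59 26  9  4  4]
 [ 2  1 13 39 60 47 22  9  5  3]
 [ 1  1  5 17 22 18 11  6  4  4]
 [ 1  1  2  6  9  7  6  5  3  4]
 [ 2  1  1  4  5  5  4  4  4  4]]
[221.5 132.3]
[221.2 129.8]
```

```bash
python3 t.py .5074,-.3398,.1936,-6.05
```

```text
{'t': 10.525, 'tcp_pos': [0.5098, -0.3384, 0.1967], 'ee_rot': [[0.9947, -0.1027, 0.0031], [-0.1027, -0.9947, -0.0019], [0.0033, 0.0016, -1.0]], 'ft_force': [0.7751, 0.1323, -4.2646], 'width': 0.0097, 'grip_force': 29.9918, 'joint_pos': [-0.6278, -0.0224, 1.591, 0.0003, 1.5694, 1.0459]}
.5074,-.3398,.1936,-6.05 [-0.009, 0.007, 0.012] [0.002, -0.004, 0.003]
```

Request:
{"api": "apply_moves", "payload": {"increments": [[[-0.009,0.007,0.012,0.002,-0.004,0.003,1],[-0.009,0.007,0.012,0.002,-0.004,0.003,1],[-0.009,0.007,0.012,0.002,-0.004,0.003,1],[-0.009,0.007,0.012,0.002,-0.004,0.003,1]]]}}

```text
t: 11.02
tcp_pos: [0.5074, -0.3399, 0.1937]
ee_rot: [[0.994, -0.105, 0.0], [-0.105, -0.994, -0.0], [0.0, 0.0, -1.0]]
ft_force: [0.2, 0.0, -3.2]
width: 0.0095
grip_force: 30.0
```

```bash
python3 al.py;python3 t.py .5074,-.3398,.1936,-6.05
```

```text
{'t': 11.025, 'tcp_pos': [0.5074, -0.3399, 0.1937], 'ee_rot': [[0.9945, -0.105, 0.0002], [-0.105, -0.9945, -0.0], [0.0002, 0.0, -1.0]], 'ft_force': [0.2287, 0.0413, -3.1676], 'width': 0.0095, 'grip_force': 29.9918, 'joint_pos': [-0.632, -0.0216, 1.595, 0.0001, 1.568, 1.044]}
r hole pred [ 0.6024 -0.3449  0.1959] bias px [-0.54 -0.84] exp [227.46 138.36] meas [226.93 139.05] dx,dz mm [ 1.73 -1.6 ]
l hole pred [ 0.4135 -0.325   0.1959] bias px [-0.87 -0.56] exp [289.23 114.74] meas [289.05 115.35] dx,dz mm [ 0.63 -1.92]
{'t': 11.075, 'tcp_pos': [0.5074, -0.3399, 0.1938], 'ee_rot': [[0.9945, -0.1051, 0.0003], [-0.1051, -0.9945, -0.0], [0.0003, 0.0, -1.0]], 'ft_force': [0.4009, 0.0304, -3.5858], 'width': 0.0095, 'grip_force': 29.9919, 'joint_pos': [-0.6321, -0.0216, 1.595, 0.0001, 1.568, 1.044]}
.5074,-.3398,.1936,-6.05 [-0.0, -0.0, 0.001] [0.0, -0.0, 0.0]
```

Request:
{"api": "apply_moves", "payload": {"increments": [[[0,0.03,0,0,0,0,1],[0,0.06,0,0,0,0,1],[0,0.09,0,0,0,0,1],[0,0.12,0,0,0,0,1],[0,0.14,0,0,0,0,1],[0,0.16,0,0,0,0,1],[0,0.16,0,0,0,0,1]]]}}

```text
t: 11.95
tcp_pos: [0.5031, -0.38, 0.1936]
ee_rot: [[0.994, -0.105, 0.0], [-0.105, -0.994, 0.0], [0.0, -0.0, -1.0]]
ft_force: [1.2, -0.3, -2.8]
width: 0.01
grip_force: 30.0
```

```bash
python3 - <<'E'
from h import *
st();s=snap('scene','scene4.png')
cv2.imwrite('pics/c4.png',cv2.resize(s[80:180,195:325,::-1],None,fx=6,fy=6,interpolation=cv2.INTER_CUBIC))
E
```

```text
{'t': 11.95, 'tcp_pos': [0.5031, -0.38, 0.1936], 'ee_rot': [[0.9944, -0.1054, 0.0001], [-0.1054, -0.9944, 0.0001], [0.0001, -0.0001, -1.0]], 'ft_force': [1.1595, -0.2923, -2.7842], 'width': 0.01, 'grip_force': 29.9927, 'joint_pos': [-0.6873, 0.0215, 1.5521, 0.0001, 1.568, 0.9891]}
```

View pics/c4.png

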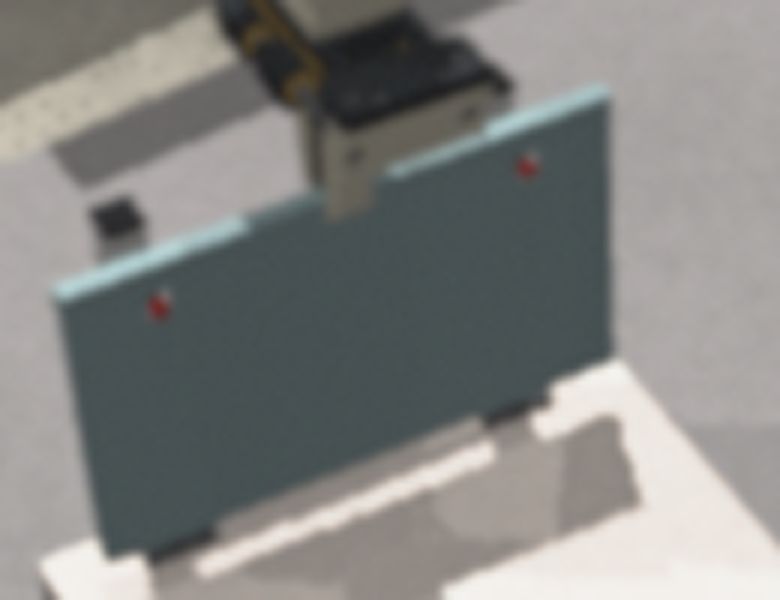

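Both red pin tips show inside the holes, at crop pixels (160,305) and (528,165), with no contact force. Pushing home.

Request:
{"api": "apply_moves", "payload": {"increments": [[[0,0.02,0,0,0,0,1],[0,0.04,0,0,0,0,1],[0,0.06,0,0,0,0,1],[0,0.07,0,0,0,0,1],[0,0.076,0,0,0,0,1],[0,0.08,0,0,0,0,1],[0,0.08,0,0,0,0,1],[0,0.08,0,0,0,0,1]]]}}

```text
t: 13.0
tcp_pos: [0.5012, -0.3977, 0.1936]
ee_rot: [[0.995, -0.104, -0.0], [-0.104, -0.995, 0.004], [-0.001, -0.004, -1.0]]
ft_force: [-2.1, 14.3, 0.3]
width: 0.0094
grip_force: 30.0
```

Request:
{"api": "apply_moves", "payload": {"increments": [[[0,-0.003,0.006,0,0,0,1],[0,-0.003,0.012,0,0,0,1],[0,-0.003,0.016,0,0,0,1],[0,-0.003,0.016,0,0,0,1]]]}}

```text
t: 13.5
tcp_pos: [0.5016, -0.3977, 0.1901]
ee_rot: [[0.995, -0.104, 0.001], [-0.104, -0.995, 0.002], [0.001, -0.002, -1.0]]
ft_force: [0.7, 9.5, 1.7]
width: 0.0097
grip_force: 30.0
```

Request:
{"api": "apply_moves", "payload": {"increments": [[[0,0,0,0,0,0,0.6],[0,0,0,0,0,0,0.2],[0,0,0,0,0,0,-0.3],[0,0,0,0,0,0,-0.3],[0,0,0,0,0,0,-0.3],[0,0,0,0,0,0,-0.3],[0,0,-0.1,0,0,0,-0.3],[0,0,-0.25,0,0,0,-0.3],[0,0,-0.4,0,0,0,-0.3],[0,0,-0.6,0,0,0,-0.3],[0,0,-0.6,0,0,0,-0.3]]]}}

```text
t: 14.88
tcp_pos: [0.5017, -0.3992, 0.3442]
ee_rot: [[0.994, -0.105, 0.005], [-0.105, -0.994, -0.004], [0.005, 0.003, -1.0]]
ft_force: [0.0, -0.6, -0.6]
width: 0.0608
grip_force: 0.0
```

```bash
python3 - <<'E'
from h import *
st();s=snap('scene','scene5.png')
cv2.imwrite('pics/c5.png',cv2.resize(s[80:260,180:370,::-1],None,fx=3,fy=3,interpolation=cv2.INTER_CUBIC))
E
python3 t.py .50,-.16,.34,-6 .56,.0625,.3,5 
```

```text
{'t': 14.875, 'tcp_pos': [0.5017, -0.3992, 0.3442], 'ee_rot': [[0.9945, -0.1051, 0.0048], [-0.1051, -0.9945, -0.004], [0.0052, 0.0034, -1.0]], 'ft_force': [0.0306, -0.5895, -0.6065], 'width': 0.0608, 'grip_force': 0.0, 'joint_pos': [-0.7121, 0.0363, 1.2958, 0.0001, 1.8033, 0.964]}
{'t': 14.925, 'tcp_pos': [0.5014, -0.3991, 0.3413], 'ee_rot': [[0.9945, -0.1051, 0.0023], [-0.1051, -0.9945, -0.0018], [0.0024, 0.0016, -1.0]], 'ft_force': [-0.2767, -0.2949, -0.0159], 'width': 0.0604, 'grip_force': 0.0, 'joint_pos': [-0.7121, 0.0373, 1.2993, 0.0001, 1.8021, 0.964]}
.50,-.16,.34,-6 [-0.106, -0.95, 0.003] [0.002, -0.003, -0.001]
.56,.0625,.3,5 [0.146, -0.91, 0.16] [0.0, 0.0, -0.244]
```

View pics/c5.png

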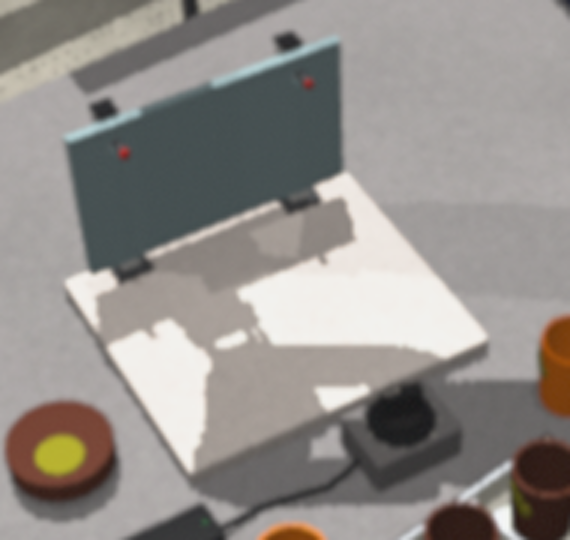

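The board hangs on both pins, whose red tips stand out of the holes at crop pixels (124,152) and (308,82). Next come the cups. I'll write a helper that tracks the cups and flask in the top view.

```bash
cat > cups.py <<'E'
from h import *
def find(im):
    hsv=cv2.cvtColor(im,cv2.COLOR_BGR2HSV)
    m=cv2.inRange(hsv,(0,60,25),(12,200,150))|cv2.inRange(hsv,(168,60,25),(180,200,150))
    m=cv2.morphologyEx(m,cv2.MORPH_OPEN,np.ones((3,3)))
    for c in cv2.findContours(m,0,1)[0]:
        if 150<cv2.contourArea(c)<1500:
            (x,y),r=cv2.minEnclosingCircle(c);print((round(x,1),round(y,1)),'r',round(r,1),'A',cv2.contourArea(c),'z.084:',at('top',(x,y),.07),'stage:',at('top',(x,y),.09))
if __name__=='__main__':
    import sys
    find(cv2.imread(sys.argv[1]) if len(sys.argv)>1 else np.ascontiguousarray(snap('top','topn.png')[:,:,::-1]))
E
python3 cups.py pics/top0.png; echo; python3 cups.py; python3 -c "
from h import *
print(at('top',(221.5,248.5),.134))"
python3 t.py .49,-.16,.34,-2 .46,.057,.2,4.2 .46,.057,.053,4.2
```

```text
(223.9, 293.2) r 12.7 A 332.0 z.084: [0.438  0.2513 0.07  ] stage: [0.437  0.2477 0.09  ]
(299.6, 285.2) r 10.1 A 251.5 z.084: [0.4566 0.0542 0.07  ] stage: [0.4554 0.0533 0.09  ]
(228.4, 254.4) r 13.8 A 339.0 z.084: [0.5396 0.2411 0.07  ] stage: [0.5372 0.2376 0.09  ]
(296.1, 246.6) r 11.0 A 255.5 z.084: [0.5584 0.063  0.07  ] stage: [0.5557 0.062  0.09  ]
(411.6, 171.9) r 18.9 A 1023.0 z.084: [ 0.7562 -0.2463  0.07  ] stage: [ 0.7509 -0.2431  0.09  ]

(224.2, 293.3) r 13.1 A 339.5 z.084: [0.4377 0.2506 0.07  ] stage: [0.4367 0.2469 0.09  ]
(299.8, 285.5) r 9.9 A 258.5 z.084: [0.456  0.0538 0.07  ] stage: [0.4547 0.0529 0.09  ]
(228.0, 253.5) r 13.8 A 340.5 z.084: [0.5419 0.242  0.07  ] stage: [0.5395 0.2385 0.09  ]
(296.3, 248.5) r 10.0 A 248.5 z.084: [0.5532 0.0624 0.07  ] stage: [0.5507 0.0614 0.09  ]
(412.0, 172.0) r 18.8 A 1021.5 z.084: [ 0.7559 -0.2474  0.07  ] stage: [ 0.7506 -0.2442  0.09  ]
[0.547  0.2474 0.134 ]
{'t': 14.975, 'tcp_pos': [0.5012, -0.3989, 0.3395], 'ee_rot': [[0.9945, -0.1051, 0.0004], [-0.1051, -0.9945, -0.0001], [0.0004, 0.0001, -1.0]], 'ft_force': [-0.3388, 0.5722, -1.3358], 'width': 0.0605, 'grip_force': 0.0, 'joint_pos': [-0.7121, 0.038, 1.3015, 0.0001, 1.8017, 0.9641]}
.49,-.16,.34,-2 [-0.145, -0.945, -0.002] [0.0, -0.0, -0.09]
.46,.057,.2,4.2 [-0.15, -0.863, 0.56] [0.0, 0.0, -0.138]
.46,.057,.053,4.2 [0.0, 0.0, 0.588] [0.0, 0.0, 0.0]
```

Request:
{"api": "apply_moves", "payload": {"increments": [[[-0.04,-0.24,0,0,0,-0.02,-1],[-0.08,-0.48,0,0,0,-0.05,-1],[-0.11,-0.72,0,0,0,-0.07,-1],[-0.145,-0.945,0,0,0,-0.09,-1],[-0.145,-0.945,0,0,0,-0.09,-1]]]}}

```text
t: 15.6
tcp_pos: [0.4896, -0.1571, 0.3388]
ee_rot: [[1.0, -0.031, -0.0], [-0.031, -1.0, 0.001], [-0.0, -0.001, -1.0]]
ft_force: [-0.3, -0.3, -0.3]
width: 0.0929
grip_force: 0.0
```

Request:
{"api": "apply_moves", "payload": {"increments": [[[-0.04,-0.22,0.14,0,0,-0.04,-1],[-0.08,-0.44,0.28,0,0,-0.08,-1],[-0.12,-0.66,0.42,0,0,-0.11,-1],[-0.155,-0.86,0.56,0,0,-0.138,-1],[-0.155,-0.86,0.56,0,0,-0.138,-1],[-0.155,-0.86,0.56,0,0,-0.138,-1]]]}}

```text
t: 16.35
tcp_pos: [0.4586, 0.0558, 0.199]
ee_rot: [[0.997, 0.074, -0.001], [0.074, -0.997, -0.0], [-0.001, 0.0, -1.0]]
ft_force: [0.3, -0.0, 0.5]
width: 0.093
grip_force: 0.0
```

```bash
python3 t.py .458,.055,.053,4.2
```

```text
{'t': 16.35, 'tcp_pos': [0.4586, 0.0558, 0.199], 'ee_rot': [[0.9973, 0.0741, -0.0011], [0.0741, -0.9973, -0.0004], [-0.0011, 0.0003, -1.0]], 'ft_force': [0.3075, -0.0037, 0.4627], 'width': 0.093, 'grip_force': 0.0, 'joint_pos': [0.066, -0.3604, 1.878, -0.0003, 1.6251, 1.5626]}
.458,.055,.053,4.2 [-0.002, 0.003, 0.584] [0.0, 0.001, 0.001]
```

Request:
{"api": "apply_moves", "payload": {"increments": [[[0,0.003,0.15,0,0,0,-1],[0,0.003,0.35,0,0,0,-1],[0,0.003,0.5,0,0,0,-1],[0,0.003,0.56,0,0,0,-1],[0,0.003,0.584,0,0,0,-1],[0,0.003,0.584,0,0,0,-1],[0,0.003,0.584,0,0,0,1],[0,0.003,0.584,0,0,0,1],[0,0.003,0.584,0,0,0,1],[0,0.003,0.584,0,0,0,1],[0,0.003,0.584,0,0,0,1],[0,0.003,0.584,0,0,0,1]]]}}

```text
t: 17.85
tcp_pos: [0.4589, 0.0555, 0.0539]
ee_rot: [[0.997, 0.074, 0.001], [0.074, -0.997, 0.0], [0.001, -0.0, -1.0]]
ft_force: [0.3, 1.4, 3.5]
width: 0.062
grip_force: 29.8
```

```bash
python3 t.py .458,.055,.24,4.2 .43,-.12,.24,-2 .3976,-.2478,.2,-6.05 .3976,-.2478,.070,-6.05
```

```text
{'t': 17.85, 'tcp_pos': [0.4589, 0.0555, 0.0539], 'ee_rot': [[0.9973, 0.0738, 0.0006], [0.0738, -0.9973, 0.0002], [0.0007, -0.0002, -1.0]], 'ft_force': [0.2559, 1.4065, 3.4798], 'width': 0.062, 'grip_force': 29.7512, 'joint_pos': [0.065, -0.2868, 2.0595, 0.0002, 1.3683, 1.5619]}
.458,.055,.24,4.2 [-0.003, 0.002, -0.744] [-0.0, -0.001, 0.001]
.43,-.12,.24,-2 [-0.163, 0.69, 0.0] [0.0, 0.0, 0.138]
.3976,-.2478,.2,-6.05 [-0.112, 0.515, 0.16] [0.0, 0.0, 0.09]
.3976,-.2478,.070,-6.05 [0.0, 0.0, 0.52] [0.0, 0.0, 0.0]
```

Request:
{"api": "apply_moves", "payload": {"increments": [[[0,0,-0.06,0,0,0,1],[0,0,-0.2,0,0,0,1],[0,0,-0.38,0,0,0,1],[0,0,-0.56,0,0,0,1],[0,0,-0.74,0,0,0,1],[0,0,-0.74,0,0,0,1]]]}}

```text
t: 18.6
tcp_pos: [0.4595, 0.0554, 0.2427]
ee_rot: [[0.997, 0.074, 0.005], [0.074, -0.997, 0.0], [0.005, 0.0, -1.0]]
ft_force: [0.8, -0.3, -2.4]
width: 0.0622
grip_force: 29.8
```

Request:
{"api": "apply_moves", "payload": {"increments": [[[-0.02,0.1,0,0,0,0.02,1],[-0.06,0.25,0,0,0,0.05,1],[-0.1,0.42,0,0,0,0.08,1],[-0.13,0.58,0,0,0,0.11,1],[-0.163,0.69,0,0,0,0.138,1]]]}}

```text
t: 19.23
tcp_pos: [0.4299, -0.1211, 0.2377]
ee_rot: [[0.999, -0.036, -0.001], [-0.036, -0.999, 0.0], [-0.001, -0.0, -1.0]]
ft_force: [-0.3, -0.2, -4.2]
width: 0.0624
grip_force: 29.8
```

Request:
{"api": "apply_moves", "payload": {"increments": [[[-0.03,0.14,0.04,0,0,0.03,1],[-0.06,0.28,0.08,0,0,0.06,1],[-0.09,0.42,0.12,0,0,0.09,1],[-0.112,0.515,0.16,0,0,0.09,1],[-0.112,0.515,0.16,0,0,0.09,1],[-0.112,0.515,0.16,0,0,0.09,1]]]}}

```text
t: 19.98
tcp_pos: [0.3983, -0.2469, 0.1984]
ee_rot: [[0.994, -0.105, -0.0], [-0.105, -0.994, 0.001], [-0.0, -0.0, -1.0]]
ft_force: [0.3, 1.0, -2.9]
width: 0.0617
grip_force: 29.8
```

```bash
python3 t.py .3976,-.2478,.0705,-6.05
```

```text
{'t': 19.975, 'tcp_pos': [0.3983, -0.2469, 0.1984], 'ee_rot': [[0.9945, -0.1052, -0.0004], [-0.1052, -0.9945, 0.0005], [-0.0004, -0.0005, -1.0]], 'ft_force': [0.3142, 0.9548, -2.8541], 'width': 0.0617, 'grip_force': 29.7511, 'joint_pos': [-0.6096, -0.3449, 1.8675, 0.0002, 1.6196, 1.0666]}
.3976,-.2478,.0705,-6.05 [-0.002, 0.004, 0.511] [-0.001, 0.001, 0.0]
```

Request:
{"api": "apply_moves", "payload": {"increments": [[[0,0.002,0.1,0,0,0,1],[0,0.002,0.25,0,0,0,1],[0,0.002,0.38,0,0,0,1],[0,0.002,0.46,0,0,0,1],[0,0.002,0.49,0,0,0,1],[0,0.002,0.505,0,0,0,1],[0,0.002,0.51,0,0,0,1],[0,0.002,0.513,0,0,0,1],[0,0.002,0.513,0,0,0,1]]]}}

```text
t: 21.1
tcp_pos: [0.3984, -0.248, 0.0708]
ee_rot: [[0.994, -0.105, 0.001], [-0.105, -0.994, -0.0], [0.001, 0.0, -1.0]]
ft_force: [-0.3, 0.0, -2.3]
width: 0.062
grip_force: 29.8
```

Request:
{"api": "apply_moves", "payload": {"increments": [[[0,0,0,0,0,0,0],[0,0,0,0,0,0,-0.6],[0,0,0,0,0,0,-1],[0,0,0,0,0,0,-1],[0,0,0,0,0,0,-1],[0,0,-0.1,0,0,0,-1],[0,0,-0.25,0,0,0,-1],[0,0,-0.45,0,0,0,-1],[0,0,-0.6,0,0,0,-1]]]}}

```text
t: 22.22
tcp_pos: [0.3984, -0.2479, 0.2226]
ee_rot: [[0.994, -0.105, 0.001], [-0.105, -0.994, -0.001], [0.001, 0.001, -1.0]]
ft_force: [0.1, -0.5, -0.9]
width: 0.093
grip_force: 0.0
```

```bash
python3 t.py .48,-.1,.24,-1 .556,.0635,.2,4.2 .556,.0635,.053,4.2; python3 cups.py
```

```text
{'t': 22.225, 'tcp_pos': [0.3984, -0.2479, 0.2226], 'ee_rot': [[0.9945, -0.105, 0.0013], [-0.105, -0.9945, -0.0007], [0.0013, 0.0006, -1.0]], 'ft_force': [0.1405, -0.5429, -0.9151], 'width': 0.093, 'grip_force': 0.0, 'joint_pos': [-0.6111, -0.3486, 1.8314, 0.0001, 1.6572, 1.065]}
.48,-.1,.24,-1 [0.263, -0.623, -0.07] [0.001, -0.002, -0.112]
.556,.0635,.2,4.2 [0.293, -0.659, 0.16] [0.0, 0.0, -0.116]
.556,.0635,.053,4.2 [0.0, 0.0, 0.588] [0.0, 0.0, 0.0]
(223.6, 293.4) r 12.7 A 318.5 z.084: [0.4374 0.2521 0.07  ] stage: [0.4365 0.2485 0.09  ]
(228.2, 253.3) r 13.5 A 326.5 z.084: [0.5425 0.2414 0.07  ] stage: [0.5401 0.2379 0.09  ]
(295.5, 244.8) r 12.6 A 267.0 z.084: [0.5632 0.0645 0.07  ] stage: [0.5605 0.0635 0.09  ]
(411.6, 171.9) r 18.9 A 1022.5 z.084: [ 0.7562 -0.2463  0.07  ] stage: [ 0.7509 -0.2431  0.09  ]
```

Request:
{"api": "apply_moves", "payload": {"increments": [[[0.07,-0.16,-0.05,0,0,-0.03,-1],[0.14,-0.32,-0.07,0,0,-0.06,-1],[0.21,-0.48,-0.07,0,0,-0.09,-1],[0.263,-0.623,-0.07,0,0,-0.112,-1]]]}}

```text
t: 22.78
tcp_pos: [0.4806, -0.0984, 0.2378]
ee_rot: [[1.0, -0.016, 0.0], [-0.016, -1.0, 0.0], [0.0, -0.0, -1.0]]
ft_force: [0.3, -0.2, 0.3]
width: 0.0929
grip_force: 0.0
```

Request:
{"api": "apply_moves", "payload": {"increments": [[[0.08,-0.18,0.04,0,0,-0.03,-1],[0.16,-0.36,0.08,0,0,-0.06,-1],[0.24,-0.54,0.12,0,0,-0.09,-1],[0.305,-0.66,0.16,0,0,-0.116,-1],[0.305,-0.66,0.16,0,0,-0.116,-1],[0.305,-0.66,0.16,0,0,-0.116,-1]]]}}

```text
t: 23.52
tcp_pos: [0.559, 0.0635, 0.1979]
ee_rot: [[0.997, 0.074, -0.0], [0.074, -0.997, -0.0], [-0.0, 0.0, -1.0]]
ft_force: [-0.4, -0.9, -0.3]
width: 0.0929
grip_force: 0.0
```

```bash
python3 t.py .559,.0635,.053,4.2
```

```text
{'t': 23.525, 'tcp_pos': [0.559, 0.0635, 0.1979], 'ee_rot': [[0.9973, 0.0737, -0.0], [0.0737, -0.9973, -0.0002], [-0.0, 0.0002, -1.0]], 'ft_force': [-0.4056, -0.8633, -0.3495], 'width': 0.0929, 'grip_force': 0.0, 'joint_pos': [0.0679, -0.1288, 1.6895, -0.0002, 1.581, 1.5649]}
.559,.0635,.053,4.2 [0.0, -0.0, 0.58] [0.0, 0.0, 0.001]
```

Request:
{"api": "apply_moves", "payload": {"increments": [[[0,0,0.15,0,0,0,-1],[0,0,0.35,0,0,0,-1],[0,0,0.5,0,0,0,-1],[0,0,0.56,0,0,0,-1],[0,0,0.58,0,0,0,-1],[0,0,0.58,0,0,0,-1],[0,0,0.58,0,0,0,1],[0,0,0.58,0,0,0,1],[0,0,0.58,0,0,0,1],[0,0,0.58,0,0,0,1],[0,0,0.58,0,0,0,1],[0,0,0.58,0,0,0,1]]]}}

```text
t: 25.02
tcp_pos: [0.5593, 0.0639, 0.0532]
ee_rot: [[0.997, 0.074, 0.0], [0.074, -0.997, 0.0], [0.001, -0.0, -1.0]]
ft_force: [-0.1, 1.2, 3.8]
width: 0.0617
grip_force: 29.9
```

```bash
python3 t.py .559,.0635,.24,4.2 .51,-.12,.24,-2 .4751,-.256,.2,-6.05 .4751,-.256,.070,-6.05
```

```text
{'t': 25.025, 'tcp_pos': [0.5593, 0.0639, 0.0532], 'ee_rot': [[0.9973, 0.0737, 0.0005], [0.0737, -0.9973, 0.0002], [0.0005, -0.0002, -1.0]], 'ft_force': [-0.0738, 1.1763, 3.7545], 'width': 0.0617, 'grip_force': 29.8955, 'joint_pos': [0.0683, -0.0485, 1.8535, 0.0002, 1.3361, 1.5653]}
.559,.0635,.24,4.2 [-0.001, 0.001, -0.747] [-0.0, -0.001, 0.001]
.51,-.12,.24,-2 [-0.249, 0.718, 0.0] [0.0, 0.0, 0.138]
.4751,-.256,.2,-6.05 [-0.121, 0.549, 0.16] [0.0, 0.0, 0.09]
.4751,-.256,.070,-6.05 [0.0, 0.0, 0.52] [0.0, 0.0, 0.0]
```

Request:
{"api": "apply_moves", "payload": {"increments": [[[0,0,-0.06,0,0,0,1],[0,0,-0.2,0,0,0,1],[0,0,-0.38,0,0,0,1],[0,0,-0.56,0,0,0,1],[0,0,-0.745,0,0,0,1],[0,0,-0.745,0,0,0,1]]]}}

```text
t: 25.78
tcp_pos: [0.5601, 0.0638, 0.2437]
ee_rot: [[0.997, 0.074, 0.006], [0.074, -0.997, 0.0], [0.006, 0.0, -1.0]]
ft_force: [-0.6, 0.5, -2.8]
width: 0.0616
grip_force: 29.9
```

Request:
{"api": "apply_moves", "payload": {"increments": [[[-0.03,0.1,0,0,0,0.02,1],[-0.09,0.25,0,0,0,0.05,1],[-0.15,0.42,0,0,0,0.08,1],[-0.2,0.58,0,0,0,0.11,1],[-0.249,0.718,0,0,0,0.138,1]]]}}

```text
t: 26.4
tcp_pos: [0.5093, -0.1211, 0.2381]
ee_rot: [[0.999, -0.036, -0.001], [-0.036, -0.999, 0.0], [-0.001, -0.0, -1.0]]
ft_force: [-0.1, 1.1, -3.7]
width: 0.0618
grip_force: 29.9
```

Request:
{"api": "apply_moves", "payload": {"increments": [[[-0.03,0.14,0.04,0,0,0.03,1],[-0.06,0.28,0.08,0,0,0.06,1],[-0.09,0.42,0.12,0,0,0.09,1],[-0.121,0.549,0.16,0,0,0.09,1],[-0.121,0.549,0.16,0,0,0.09,1],[-0.121,0.549,0.16,0,0,0.09,1]]]}}

```text
t: 27.15
tcp_pos: [0.4751, -0.2556, 0.1987]
ee_rot: [[0.994, -0.105, -0.001], [-0.105, -0.994, 0.001], [-0.001, -0.001, -1.0]]
ft_force: [-0.1, 0.3, -2.2]
width: 0.0622
grip_force: 29.9
```

```bash
python3 t.py .4751,-.256,.0695,-6.05
```

```text
{'t': 27.15, 'tcp_pos': [0.4751, -0.2556, 0.1987], 'ee_rot': [[0.9944, -0.1054, -0.0005], [-0.1054, -0.9944, 0.0006], [-0.0006, -0.0006, -1.0]], 'ft_force': [-0.0528, 0.3314, -2.205], 'width': 0.0622, 'grip_force': 29.8985, 'joint_pos': [-0.5409, -0.1804, 1.7338, 0.0003, 1.5889, 1.1355]}
.4751,-.256,.0695,-6.05 [0.0, 0.002, 0.517] [-0.001, 0.001, 0.0]
```

Request:
{"api": "apply_moves", "payload": {"increments": [[[0,0.002,0.1,0,0,0,1],[0,0.002,0.25,0,0,0,1],[0,0.002,0.38,0,0,0,1],[0,0.002,0.46,0,0,0,1],[0,0.002,0.49,0,0,0,1],[0,0.002,0.505,0,0,0,1],[0,0.002,0.511,0,0,0,1],[0,0.002,0.516,0,0,0,1],[0,0.002,0.518,0,0,0,1],[0,0.002,0.518,0,0,0,1]]]}}

```text
t: 28.4
tcp_pos: [0.4753, -0.2565, 0.0698]
ee_rot: [[0.994, -0.105, 0.0], [-0.105, -0.994, -0.0], [0.0, -0.0, -1.0]]
ft_force: [-0.1, -0.1, -3.4]
width: 0.0618
grip_force: 29.9
```

Request:
{"api": "apply_moves", "payload": {"increments": [[[0,0,0,0,0,0,0],[0,0,0,0,0,0,-0.6],[0,0,0,0,0,0,-1],[0,0,0,0,0,0,-1],[0,0,0,0,0,0,-1],[0,0,-0.1,0,0,0,-1],[0,0,-0.25,0,0,0,-1],[0,0,-0.45,0,0,0,-1],[0,0,-0.6,0,0,0,-1]]]}}

```text
t: 29.52
tcp_pos: [0.4754, -0.2565, 0.2219]
ee_rot: [[0.994, -0.105, 0.001], [-0.105, -0.994, -0.001], [0.001, 0.001, -1.0]]
ft_force: [-0.5, -0.2, -0.1]
width: 0.0932
grip_force: 0.0
```

```bash
python3 t.py .47,-.05,.25,0 .44,.16,.24,4.2 .44,.248,.2,4.2; python3 cups.py
```

```text
{'t': 29.525, 'tcp_pos': [0.4754, -0.2565, 0.2219], 'ee_rot': [[0.9945, -0.1051, 0.0014], [-0.1051, -0.9945, -0.0007], [0.0015, 0.0006, -1.0]], 'ft_force': [-0.4858, -0.2251, -0.1337], 'width': 0.0932, 'grip_force': 0.0, 'joint_pos': [-0.5421, -0.1856, 1.7011, 0.0001, 1.6245, 1.134]}
.47,-.05,.25,0 [-0.108, -0.819, -0.113] [0.001, -0.002, -0.134]
.44,.16,.24,4.2 [-0.12, -0.84, 0.04] [0.0, 0.0, -0.093]
.44,.248,.2,4.2 [0.026, -0.351, 0.16] [0.0, 0.0, 0.0]
(224.0, 293.5) r 12.8 A 325.0 z.084: [0.4371 0.2511 0.07  ] stage: [0.4362 0.2475 0.09  ]
(228.2, 253.4) r 13.5 A 334.5 z.084: [0.5421 0.2415 0.07  ] stage: [0.5397 0.238  0.09  ]
(412.0, 171.9) r 18.7 A 1024.0 z.084: [ 0.7561 -0.2474  0.07  ] stage: [ 0.7507 -0.2442  0.09  ]
```

Request:
{"api": "apply_moves", "payload": {"increments": [[[-0.02,-0.2,-0.05,0,0,-0.03,-1],[-0.05,-0.42,-0.11,0,0,-0.07,-1],[-0.08,-0.64,-0.113,0,0,-0.1,-1],[-0.108,-0.819,-0.113,0,0,-0.134,-1]]]}}

```text
t: 30.08
tcp_pos: [0.4697, -0.0482, 0.2481]
ee_rot: [[1.0, 0.001, 0.001], [0.001, -1.0, -0.0], [0.001, 0.0, -1.0]]
ft_force: [0.1, 0.5, 0.1]
width: 0.0931
grip_force: 0.0
```

Request:
{"api": "apply_moves", "payload": {"increments": [[[-0.03,-0.21,0.01,0,0,-0.02,-1],[-0.06,-0.42,0.02,0,0,-0.05,-1],[-0.09,-0.63,0.03,0,0,-0.07,-1],[-0.12,-0.84,0.04,0,0,-0.093,-1]]]}}

```text
t: 30.58
tcp_pos: [0.4394, 0.1617, 0.2378]
ee_rot: [[0.997, 0.074, 0.001], [0.074, -0.997, 0.0], [0.001, -0.0, -1.0]]
ft_force: [0.4, -0.3, 0.3]
width: 0.0929
grip_force: 0.0
```

Request:
{"api": "apply_moves", "payload": {"increments": [[[0.013,-0.17,0.08,0,0,0,-1],[0.026,-0.351,0.16,0,0,0,-1],[0.026,-0.351,0.16,0,0,0,-1],[0.026,-0.351,0.16,0,0,0,-1]]]}}

```text
t: 31.08
tcp_pos: [0.4401, 0.2478, 0.1981]
ee_rot: [[0.997, 0.073, 0.0], [0.073, -0.997, -0.0], [0.0, 0.0, -1.0]]
ft_force: [0.5, 1.4, 0.2]
width: 0.0933
grip_force: 0.0
```

```bash
python3 t.py .4395,.248,.053,4.2
```

```text
{'t': 31.075, 'tcp_pos': [0.4401, 0.2478, 0.1981], 'ee_rot': [[0.9973, 0.0734, 0.0003], [0.0734, -0.9973, -0.0002], [0.0003, 0.0002, -1.0]], 'ft_force': [0.4503, 1.3757, 0.1934], 'width': 0.0933, 'grip_force': 0.0, 'joint_pos': [0.4625, -0.2598, 1.8015, -0.0003, 1.5997, 1.9598]}
.4395,.248,.053,4.2 [-0.002, -0.001, 0.58] [0.0, -0.0, 0.0]
```

Request:
{"api": "apply_moves", "payload": {"increments": [[[-0.002,0,0.15,0,0,0,-1],[-0.002,0,0.35,0,0,0,-1],[-0.002,0,0.5,0,0,0,-1],[-0.002,0,0.56,0,0,0,-1],[-0.002,0,0.58,0,0,0,-1],[-0.002,0,0.58,0,0,0,-1],[-0.002,0,0.58,0,0,0,1],[-0.002,0,0.58,0,0,0,1],[-0.002,0,0.58,0,0,0,1],[-0.002,0,0.58,0,0,0,1],[-0.002,0,0.58,0,0,0,1],[-0.002,0,0.58,0,0,0,1]]]}}

```text
t: 32.58
tcp_pos: [0.4397, 0.2482, 0.0532]
ee_rot: [[0.997, 0.073, 0.001], [0.073, -0.997, 0.0], [0.001, -0.0, -1.0]]
ft_force: [-0.2, 2.2, 3.7]
width: 0.062
grip_force: 29.7
```

```bash
python3 t.py .4395,.248,.25,4.2 .48,.06,.25,0 .535,-.15,.25,-4 .5527,-.2642,.2,-6.05
```

```text
{'t': 32.575, 'tcp_pos': [0.4397, 0.2482, 0.0532], 'ee_rot': [[0.9973, 0.073, 0.0005], [0.073, -0.9973, 0.0004], [0.0005, -0.0004, -1.0]], 'ft_force': [-0.2214, 2.1913, 3.7433], 'width': 0.062, 'grip_force': 29.7031, 'joint_pos': [0.4632, -0.1817, 1.9748, 0.0002, 1.3479, 1.9609]}
.4395,.248,.25,4.2 [-0.0, 0.0, -0.787] [-0.001, -0.001, -0.0]
.48,.06,.25,0 [0.106, 0.762, 0.0] [0.0, 0.0, 0.093]
.535,-.15,.25,-4 [0.22, 0.84, 0.0] [0.0, 0.0, 0.089]
.5527,-.2642,.2,-6.05 [0.102, 0.451, 0.2] [0.0, 0.0, 0.046]
```

Request:
{"api": "apply_moves", "payload": {"increments": [[[0,0,-0.06,0,0,0,1],[0,0,-0.2,0,0,0,1],[0,0,-0.38,0,0,0,1],[0,0,-0.58,0,0,0,1],[0,0,-0.787,0,0,0,1],[0,0,-0.787,0,0,0,1]]]}}

```text
t: 33.33
tcp_pos: [0.4404, 0.2482, 0.2545]
ee_rot: [[0.997, 0.073, 0.006], [0.073, -0.997, 0.002], [0.006, -0.002, -1.0]]
ft_force: [0.1, 0.1, -2.5]
width: 0.0624
grip_force: 29.7
```

Request:
{"api": "apply_moves", "payload": {"increments": [[[0.01,0.1,0,0,0,0.02,1],[0.03,0.25,0,0,0,0.04,1],[0.06,0.42,0,0,0,0.06,1],[0.085,0.6,0,0,0,0.08,1],[0.106,0.762,0,0,0,0.093,1]]]}}

```text
t: 33.95
tcp_pos: [0.4795, 0.0583, 0.2488]
ee_rot: [[1.0, -0.001, -0.001], [-0.001, -1.0, -0.0], [-0.001, 0.0, -1.0]]
ft_force: [0.1, 0.8, -1.5]
width: 0.0621
grip_force: 29.7
```

Request:
{"api": "apply_moves", "payload": {"increments": [[[0.05,0.2,0,0,0,0.02,1],[0.1,0.4,0,0,0,0.04,1],[0.16,0.62,0,0,0,0.06,1],[0.22,0.84,0,0,0,0.089,1]]]}}

```text
t: 34.45
tcp_pos: [0.5345, -0.152, 0.2488]
ee_rot: [[0.997, -0.071, -0.001], [-0.071, -0.997, 0.0], [-0.001, -0.0, -1.0]]
ft_force: [0.2, 1.0, -1.2]
width: 0.0623
grip_force: 29.7
```

Request:
{"api": "apply_moves", "payload": {"increments": [[[0.04,0.18,0.06,0,0,0.02,1],[0.07,0.32,0.12,0,0,0.03,1],[0.102,0.451,0.2,0,0,0.046,1],[0.102,0.451,0.2,0,0,0.046,1],[0.102,0.451,0.2,0,0,0.046,1]]]}}

```text
t: 35.08
tcp_pos: [0.5521, -0.2639, 0.1994]
ee_rot: [[0.994, -0.106, -0.001], [-0.106, -0.994, 0.001], [-0.001, -0.0, -1.0]]
ft_force: [-0.0, 0.6, -0.3]
width: 0.0622
grip_force: 29.7
```

```bash
python3 t.py .5527,-.2642,.0692,-6.05
```

```text
{'t': 35.075, 'tcp_pos': [0.5521, -0.2639, 0.1994], 'ee_rot': [[0.9944, -0.1059, -0.0007], [-0.1059, -0.9944, 0.0005], [-0.0007, -0.0005, -1.0]], 'ft_force': [-0.0159, 0.6031, -0.2625], 'width': 0.0622, 'grip_force': 29.7006, 'joint_pos': [-0.4877, -0.0199, 1.5841, 0.0002, 1.5782, 1.1892]}
.5527,-.2642,.0692,-6.05 [0.003, 0.001, 0.521] [-0.001, 0.001, -0.001]
```

Request:
{"api": "apply_moves", "payload": {"increments": [[[0.003,0.001,0.1,0,0,0,1],[0.003,0.001,0.25,0,0,0,1],[0.003,0.001,0.38,0,0,0,1],[0.003,0.001,0.46,0,0,0,1],[0.003,0.001,0.49,0,0,0,1],[0.003,0.001,0.506,0,0,0,1],[0.003,0.001,0.514,0,0,0,1],[0.003,0.001,0.519,0,0,0,1],[0.003,0.001,0.521,0,0,0,1],[0.003,0.001,0.521,0,0,0,1]]]}}

```text
t: 36.33
tcp_pos: [0.5532, -0.2647, 0.0696]
ee_rot: [[0.994, -0.106, 0.0], [-0.106, -0.994, -0.0], [0.0, 0.0, -1.0]]
ft_force: [-0.8, 0.5, -0.9]
width: 0.062
grip_force: 29.7
```

Request:
{"api": "apply_moves", "payload": {"increments": [[[0,0,0,0,0,0,0],[0,0,0,0,0,0,-0.6],[0,0,0,0,0,0,-1],[0,0,0,0,0,0,-1],[0,0,0,0,0,0,-1],[0,0,-0.1,0,0,0,-1],[0,0,-0.25,0,0,0,-1],[0,0,-0.45,0,0,0,-1],[0,0,-0.65,0,0,0,-1]]]}}

```text
t: 37.45
tcp_pos: [0.5529, -0.2645, 0.2335]
ee_rot: [[0.994, -0.106, 0.0], [-0.106, -0.994, 0.0], [0.0, -0.0, -1.0]]
ft_force: [-0.9, -0.1, -0.3]
width: 0.0931
grip_force: 0.0
```

```bash
python3 t.py .55,-.05,.25,0 .545,.16,.25,4.2 .545,.25,.22,4.2; python3 - <<'E'
from h import *
t=snap('top','top6.png');s=snap('scene','scene6.png')
C=np.zeros((600,800,3),np.uint8)
C[:540,:570]=cv2.resize(s[80:260,180:370],None,fx=3,fy=3,interpolation=cv2.INTER_CUBIC)
C[:160,570:770]=cv2.resize(t[230:270,205:255],None,fx=4,fy=4,interpolation=cv2.INTER_CUBIC)
cv2.imwrite('pics/c6.png',C[:,:,::-1])
E
```

```text
{'t': 37.45, 'tcp_pos': [0.5529, -0.2645, 0.2335], 'ee_rot': [[0.9944, -0.1058, 0.0001], [-0.1058, -0.9944, 0.0001], [0.0001, -0.0001, -1.0]], 'ft_force': [-0.8679, -0.0555, -0.2833], 'width': 0.0931, 'grip_force': 0.0, 'joint_pos': [-0.4879, -0.0255, 1.535, 0.0001, 1.6321, 1.1889]}
.55,-.05,.25,0 [-0.102, -0.852, -0.066] [-0.0, -0.0, -0.135]
.545,.16,.25,4.2 [-0.02, -0.84, 0.0] [0.0, 0.0, -0.093]
.545,.25,.22,4.2 [0.026, -0.359, 0.12] [0.0, 0.0, 0.0]
```

View pics/c6.png

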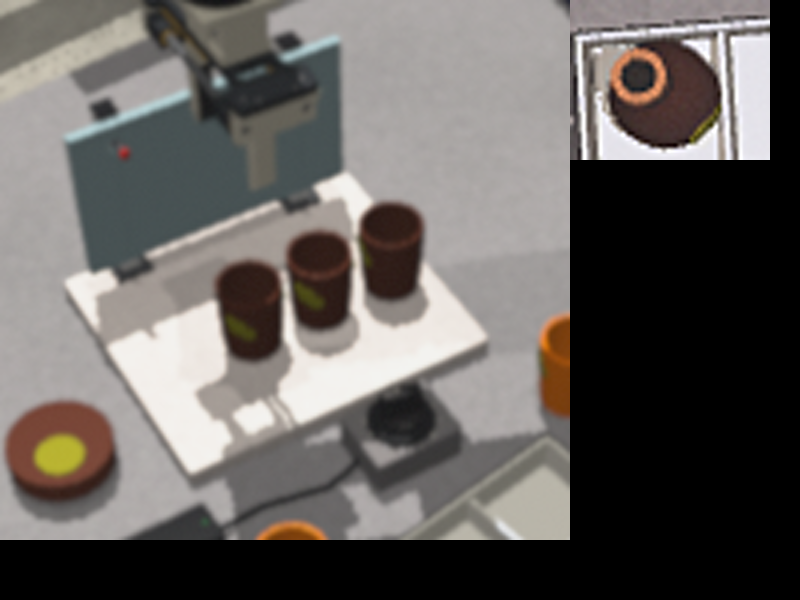

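Three cups stand upright on the stage. The flask's lip is centred at top pixel (222,249), which is (0.545,0.246) at its height. Fetching the flask.

Request:
{"api": "apply_moves", "payload": {"increments": [[[-0.02,-0.2,-0.06,0,0,-0.03,-1],[-0.05,-0.42,-0.066,0,0,-0.07,-1],[-0.08,-0.64,-0.066,0,0,-0.1,-1],[-0.102,-0.852,-0.066,0,0,-0.135,-1]]]}}

```text
t: 38.05
tcp_pos: [0.5499, -0.0485, 0.248]
ee_rot: [[1.0, 0.001, 0.0], [0.001, -1.0, 0.0], [0.0, -0.0, -1.0]]
ft_force: [0.3, -0.7, 1.2]
width: 0.0928
grip_force: 0.0
```

Request:
{"api": "apply_moves", "payload": {"increments": [[[-0.005,-0.21,0,0,0,-0.02,-1],[-0.01,-0.42,0,0,0,-0.05,-1],[-0.015,-0.63,0,0,0,-0.07,-1],[-0.02,-0.84,0,0,0,-0.093,-1]]]}}

```text
t: 38.55
tcp_pos: [0.5449, 0.1615, 0.2479]
ee_rot: [[0.997, 0.074, 0.0], [0.074, -0.997, -0.0], [0.0, 0.0, -1.0]]
ft_force: [1.1, -0.2, 1.0]
width: 0.0933
grip_force: 0.0
```

Request:
{"api": "apply_moves", "payload": {"increments": [[[0.013,-0.17,0.06,0,0,0,-1],[0.026,-0.346,0.12,0,0,0,-1],[0.026,-0.346,0.12,0,0,0,-1],[0.026,-0.346,0.12,0,0,0,-1]]]}}

```text
t: 39.05
tcp_pos: [0.5455, 0.2463, 0.2182]
ee_rot: [[0.997, 0.073, -0.0], [0.073, -0.997, -0.0], [-0.0, 0.0, -1.0]]
ft_force: [0.3, -0.6, 0.9]
width: 0.0934
grip_force: 0.0
```

```bash
python3 -c "
from h import *
print(at('top',(222,249),.134))"; python3 t.py .545,.2465,.099,4.2
```

```text
[0.5457 0.2461 0.134 ]
{'t': 39.05, 'tcp_pos': [0.5455, 0.2463, 0.2182], 'ee_rot': [[0.9973, 0.0733, -0.0001], [0.0733, -0.9973, -0.0004], [-0.0001, 0.0004, -1.0]], 'ft_force': [0.3179, -0.6343, 0.8978], 'width': 0.0934, 'grip_force': 0.0, 'joint_pos': [0.3817, -0.0542, 1.5873, -0.0003, 1.6087, 1.8791]}
.545,.2465,.099,4.2 [-0.002, -0.001, 0.477] [0.0, 0.0, 0.0]
```

Request:
{"api": "apply_moves", "payload": {"increments": [[[0,0,0.15,0,0,0,-1],[0,0,0.3,0,0,0,-1],[0,0,0.42,0,0,0,-1],[0,0,0.47,0,0,0,-1],[0,0,0.477,0,0,0,-1],[0,0,0.477,0,0,0,0.2],[0,0,0.477,0,0,0,1],[0,0,0.477,0,0,0,1],[0,0,0.477,0,0,0,1],[0,0,0.477,0,0,0,1],[0,0,0.477,0,0,0,1],[0,0,0.477,0,0,0,1],[0,0,0.477,0,0,0,1],[0,0,0.477,0,0,0,1],[0,0,0.477,0,0,0,1]]]}}

```text
t: 40.92
tcp_pos: [0.5455, 0.2465, 0.0992]
ee_rot: [[0.997, 0.073, 0.0], [0.073, -0.997, -0.0], [0.0, 0.0, -1.0]]
ft_force: [0.2, -1.0, 0.6]
width: 0.0316
grip_force: 30.0
```

```bash
python3 t.py .545,.2465,.3,4.2 .58,.06,.32,0 .61,-.17,.32,-4 .6251,-.302,.25,-6.05
```

```text
{'t': 40.925, 'tcp_pos': [0.5455, 0.2465, 0.0992], 'ee_rot': [[0.9973, 0.0729, 0.0002], [0.0729, -0.9973, -0.0001], [0.0002, 0.0001, -1.0]], 'ft_force': [0.2157, -1.026, 0.5993], 'width': 0.0316, 'grip_force': 30.0, 'joint_pos': [0.3819, -0.0039, 1.7322, -0.0001, 1.4132, 1.8797]}
.545,.2465,.3,4.2 [-0.002, 0.0, -0.803] [0.0, -0.0, -0.0]
.58,.06,.32,0 [0.085, 0.754, -0.08] [0.0, 0.0, 0.093]
.61,-.17,.32,-4 [0.12, 0.92, 0.0] [0.0, 0.0, 0.089]
.6251,-.302,.25,-6.05 [0.097, 0.523, 0.28] [0.0, 0.0, 0.046]
```

Request:
{"api": "apply_moves", "payload": {"increments": [[[0,0,-0.06,0,0,0,1],[0,0,-0.2,0,0,0,1],[0,0,-0.38,0,0,0,1],[0,0,-0.58,0,0,0,1],[0,0,-0.803,0,0,0,1],[0,0,-0.803,0,0,0,1]]]}}

```text
t: 41.68
tcp_pos: [0.5462, 0.247, 0.3057]
ee_rot: [[0.997, 0.073, 0.007], [0.073, -0.997, 0.003], [0.007, -0.002, -1.0]]
ft_force: [0.7, 0.0, -4.0]
width: 0.0321
grip_force: 30.0
```

Request:
{"api": "apply_moves", "payload": {"increments": [[[0.01,0.1,-0.04,0,0,0.02,1],[0.03,0.25,-0.08,0,0,0.04,1],[0.05,0.42,-0.08,0,0,0.06,1],[0.07,0.6,-0.08,0,0,0.08,1],[0.085,0.754,-0.08,0,0,0.093,1]]]}}

```text
t: 42.3
tcp_pos: [0.5802, 0.0586, 0.3189]
ee_rot: [[1.0, -0.001, -0.001], [-0.001, -1.0, -0.0], [-0.001, 0.0, -1.0]]
ft_force: [-0.3, 0.4, -2.4]
width: 0.0322
grip_force: 30.0
```

Request:
{"api": "apply_moves", "payload": {"increments": [[[0.03,0.2,0,0,0,0.02,1],[0.06,0.4,0,0,0,0.04,1],[0.09,0.62,0,0,0,0.06,1],[0.12,0.8,0,0,0,0.089,1],[0.12,0.92,0,0,0,0.089,1]]]}}

```text
t: 42.92
tcp_pos: [0.6102, -0.1718, 0.3184]
ee_rot: [[0.997, -0.071, -0.002], [-0.071, -0.997, 0.001], [-0.002, -0.001, -1.0]]
ft_force: [0.3, 0.0, -3.2]
width: 0.032
grip_force: 30.0
```

Request:
{"api": "apply_moves", "payload": {"increments": [[[0.04,0.18,0.06,0,0,0.02,1],[0.07,0.34,0.12,0,0,0.03,1],[0.09,0.45,0.2,0,0,0.046,1],[0.097,0.523,0.28,0,0,0.046,1],[0.097,0.523,0.28,0,0,0.046,1],[0.097,0.523,0.28,0,0,0.046,1]]]}}

```text
t: 43.68
tcp_pos: [0.6257, -0.3012, 0.2505]
ee_rot: [[0.994, -0.105, 0.001], [-0.105, -0.994, 0.0], [0.001, -0.0, -1.0]]
ft_force: [-0.3, 0.0, -3.5]
width: 0.032
grip_force: 30.0
```

```bash
python3 t.py .6251,-.302,.1148,-6.05;  python3 -c "
from h import *
snap('top','top7.png');snap('scene','scene7.png')"
```

```text
{'t': 43.675, 'tcp_pos': [0.6257, -0.3012, 0.2505], 'ee_rot': [[0.9945, -0.1052, 0.0008], [-0.1052, -0.9945, 0.0001], [0.0007, -0.0001, -1.0]], 'ft_force': [-0.3392, 0.0475, -3.5394], 'width': 0.032, 'grip_force': 29.9994, 'joint_pos': [-0.4856, 0.1494, 1.3248, 0.0004, 1.6667, 1.1906]}
.6251,-.302,.1148,-6.05 [-0.002, 0.004, 0.543] [-0.0, -0.001, 0.0]
```

View pics/scene7.png

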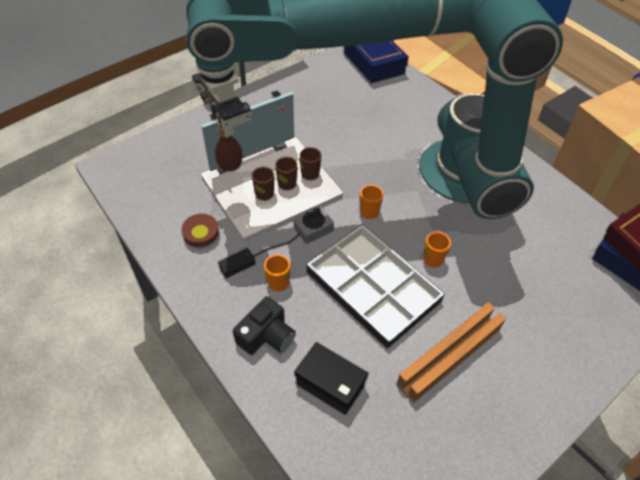

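The flask hangs upright in the gripper at pixel (228,155), with all six box cells empty. I'm placing it 15 mm further forward so the gripper body stays well clear of the board.

Request:
{"api": "apply_moves", "payload": {"increments": [[[0,-0.03,0.1,0,0,0,1],[0,-0.056,0.25,0,0,0,1],[0,-0.056,0.38,0,0,0,1],[0,-0.056,0.47,0,0,0,1],[0,-0.056,0.51,0,0,0,1],[0,-0.056,0.528,0,0,0,1],[0,-0.056,0.536,0,0,0,1],[0,-0.056,0.541,0,0,0,1],[0,-0.056,0.543,0,0,0,1],[0,-0.056,0.543,0,0,0,1]]]}}

```text
t: 45.02
tcp_pos: [0.6273, -0.2883, 0.1151]
ee_rot: [[0.994, -0.106, 0.001], [-0.106, -0.994, -0.001], [0.001, 0.001, -1.0]]
ft_force: [0.6, -0.7, 4.1]
width: 0.0318
grip_force: 30.0
```

Request:
{"api": "apply_moves", "payload": {"increments": [[[0,0,0,0,0,0,0.5],[0,0,0,0,0,0,0],[0,0,0,0,0,0,-0.5],[0,0,0,0,0,0,-0.8],[0,0,0,0,0,0,-0.8],[0,0,0,0,0,0,-0.8],[0,0,-0.1,0,0,0,-0.8],[0,0,-0.25,0,0,0,-0.8],[0,0,-0.45,0,0,0,-0.8],[0,0,-0.65,0,0,0,-0.8],[0,0,-0.65,0,0,0,-0.8]]]}}

```text
t: 46.4
tcp_pos: [0.6278, -0.2885, 0.2816]
ee_rot: [[0.994, -0.106, 0.006], [-0.106, -0.994, -0.003], [0.006, 0.002, -1.0]]
ft_force: [0.2, -0.4, -1.4]
width: 0.0839
grip_force: 0.0
```

```bash
python3 - <<'E'
from h import *
st();t=snap('top','top8.png');s=snap('scene','scene8.png')
C=np.zeros((600,800,3),np.uint8)
C[:540,:480]=cv2.resize(s[80:260,190:350],None,fx=3,fy=3,interpolation=cv2.INTER_CUBIC)
C[:320,480:800]=cv2.resize(t[244:284,332:372],None,fx=8,fy=8,interpolation=cv2.INTER_CUBIC)
C[330:600,480:800]=cv2.resize(t[195:330,360:520],None,fx=2,fy=2)
cv2.imwrite('pics/c8.png',C[:,:,::-1])
E
```

```text
{'t': 46.4, 'tcp_pos': [0.6278, -0.2885, 0.2816], 'ee_rot': [[0.9944, -0.1058, 0.0061], [-0.1058, -0.9944, -0.003], [0.0064, 0.0023, -1.0]], 'ft_force': [0.2124, -0.4251, -1.3989], 'width': 0.0839, 'grip_force': 0.0, 'joint_pos': [-0.4677, 0.1369, 1.2889, 0.0001, 1.709, 1.2092]}
```

View pics/c8.png

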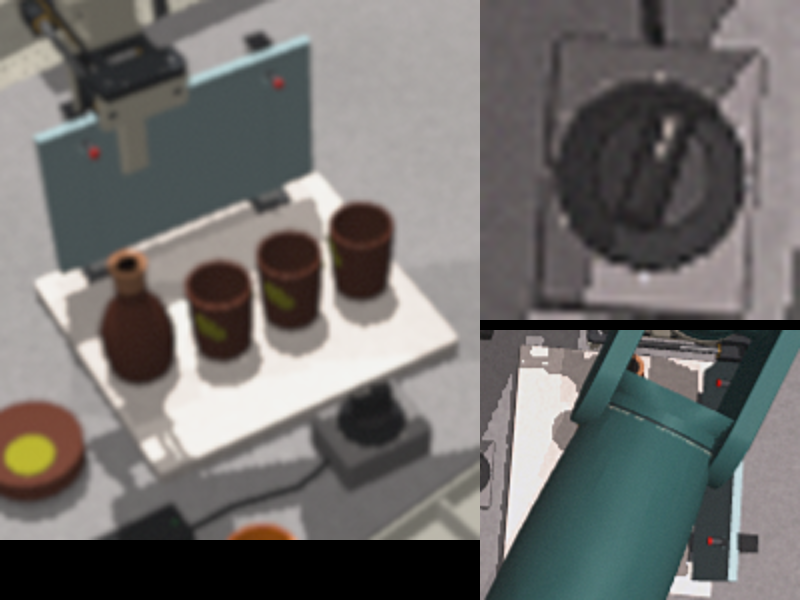

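All four pieces stand upright on the stage, clear of the board, and both pins show through. The knob's bar in the top view points about 16° to the right of image up, with its centre near (354,265.5). Next I compute the knob pose.

```bash
python3 - <<'E'
from h import *
im=cv2.imread('pics/top8.png')
for c in((353.4,265.9),): print('skirt',at('top',c,.052))
for c in((353.9,265.5),): print('bar',at('top',c,.084))
a,b=at('top',(332+188/8,244+125/8),.084),at('top',(332+160/8,244+220/8),.084);print(a,b,np.linalg.norm(a-b),np.degrees(np.arctan2(*(a-b)[[1,0]])))
E
python3 t.py .57,-.19,.30,38 .507,-.085,.28,82 .507,-.085,.2,126 .507,-.085,.15,163
```

```text
skirt [ 0.5075 -0.0877  0.052 ]
bar [ 0.5055 -0.0873  0.084 ]
[ 0.5207 -0.0917  0.084 ] [ 0.49   -0.0821  0.084 ] 0.032165975812961184 -17.364650708007613
{'t': 46.5, 'tcp_pos': [0.627, -0.2881, 0.2764], 'ee_rot': [[0.9944, -0.1058, 0.0003], [-0.1058, -0.9944, -0.0001], [0.0003, 0.0, -1.0]], 'ft_force': [-0.3111, 1.3112, -0.6784], 'width': 0.084, 'grip_force': 0.0, 'joint_pos': [-0.4677, 0.1393, 1.2946, 0.0001, 1.7074, 1.2091]}
.57,-.19,.30,38 [-0.268, -0.366, -0.094] [0.0, -0.0, -0.979]
.507,-.085,.28,82 [0.06, -0.486, 0.08] [0.0, 0.0, -0.978]
.507,-.085,.2,126 [0.0, 0.0, 0.32] [0.0, 0.0, -0.978]
.507,-.085,.15,163 [0.0, 0.0, 0.2] [0.0, 0.0, -0.822]
```

Request:
{"api": "apply_moves", "payload": {"increments": [[[-0.07,-0.09,-0.094,0,0,-0.23,-1],[-0.14,-0.18,-0.094,0,0,-0.46,-1],[-0.2,-0.27,-0.094,0,0,-0.7,-1],[-0.268,-0.366,-0.094,0,0,-0.93,-1],[-0.268,-0.366,-0.094,0,0,-0.979,-1]]]}}

```text
t: 47.12
tcp_pos: [0.5691, -0.1885, 0.2989]
ee_rot: [[0.785, 0.619, -0.001], [0.619, -0.785, 0.001], [-0.0, -0.001, -1.0]]
ft_force: [0.4, -0.2, 0.7]
width: 0.0928
grip_force: 0.0
```

Request:
{"api": "apply_moves", "payload": {"increments": [[[0.015,-0.12,0.08,0,0,-0.23,-1],[0.03,-0.24,0.08,0,0,-0.46,-1],[0.045,-0.36,0.08,0,0,-0.7,-1],[0.06,-0.486,0.08,0,0,-0.93,-1],[0.06,-0.486,0.08,0,0,-0.978,-1]]]}}

```text
t: 47.75
tcp_pos: [0.506, -0.0835, 0.2788]
ee_rot: [[0.134, 0.991, -0.001], [0.991, -0.134, 0.001], [0.0, -0.001, -1.0]]
ft_force: [-0.0, -0.3, 0.9]
width: 0.0927
grip_force: 0.0
```

Request:
{"api": "apply_moves", "payload": {"increments": [[[0,0,0.1,0,0,-0.23,-1],[0,0,0.2,0,0,-0.46,-1],[0,0,0.2,0,0,-0.7,-1],[0,0,0.2,0,0,-0.93,-1],[0,0,0.2,0,0,-0.978,-1],[0,0,0.2,0,0,-0.978,-1]]]}}

```text
t: 48.5
tcp_pos: [0.5066, -0.0849, 0.2285]
ee_rot: [[-0.587, 0.809, -0.002], [0.809, 0.587, 0.0], [0.002, -0.001, -1.0]]
ft_force: [-0.8, -0.1, -0.4]
width: 0.0926
grip_force: 0.0
```

```bash
python3 t.py .5065,-.0872,.18,163 .5065,-.0872,.066,163
```

```text
{'t': 48.5, 'tcp_pos': [0.5066, -0.0849, 0.2285], 'ee_rot': [[-0.5875, 0.8092, -0.002], [0.8092, 0.5875, 0.0005], [0.0016, -0.0013, -1.0]], 'ft_force': [-0.8151, -0.0723, -0.3535], 'width': 0.0926, 'grip_force': 0.0, 'joint_pos': [-0.2157, -0.2438, 1.7396, 0.0, 1.6478, -0.8436]}
.5065,-.0872,.18,163 [-0.008, -0.006, 0.194] [-0.001, -0.002, -0.823]
.5065,-.0872,.066,163 [0.0, 0.0, 0.456] [0.0, 0.0, 0.0]
```

Request:
{"api": "apply_moves", "payload": {"increments": [[[-0.008,-0.006,0.1,0,0,-0.23,-1],[-0.008,-0.006,0.194,0,0,-0.46,-1],[-0.008,-0.006,0.194,0,0,-0.65,-1],[-0.008,-0.006,0.194,0,0,-0.823,-0.5],[-0.008,-0.006,0.3,0,0,-0.823,-0.2],[-0.008,-0.006,0.45,0,0,-0.823,-0.2],[-0.008,-0.006,0.55,0,0,-0.823,-0.2],[-0.008,-0.006,0.62,0,0,-0.823,-0.2],[-0.008,-0.006,0.648,0,0,-0.823,-0.2],[-0.008,-0.006,0.648,0,0,-0.823,-0.2]]]}}

```text
t: 49.75
tcp_pos: [0.5071, -0.0875, 0.0683]
ee_rot: [[-0.956, 0.292, 0.0], [0.292, 0.956, 0.0], [-0.0, 0.0, -1.0]]
ft_force: [0.5, 0.5, 0.6]
width: 0.0558
grip_force: 0.0
```

Request:
{"api": "apply_moves", "payload": {"increments": [[[0,0,0,0,0,0,0.4],[0,0,0,0,0,0,1],[0,0,0,0,0,0,1],[0,0,0,0,0,0,1],[0,0,0,0,0,0,1],[0,0,0,0,0,0,1],[0,0,0,0,0,0,1]]]}}

```text
t: 50.62
tcp_pos: [0.5071, -0.0875, 0.0682]
ee_rot: [[-0.956, 0.292, 0.0], [0.292, 0.956, 0.0], [-0.0, 0.0, -1.0]]
ft_force: [-0.0, 0.9, 0.2]
width: 0.0003
grip_force: 0.0
```

```bash
python3 -c "
from h import *
s=st();print(s['moment'])"
```

```text
{'t': 50.625, 'tcp_pos': [0.5071, -0.0875, 0.0682], 'ee_rot': [[-0.9565, 0.2918, 0.0002], [0.2918, 0.9565, 0.0], [-0.0001, 0.0001, -1.0]], 'ft_force': [-0.0422, 0.8705, 0.1948], 'width': 0.0003, 'grip_force': 0.0, 'joint_pos': [-0.2204, -0.171, 1.9401, 0.0, 1.3724, -1.4952]}
[ 0.01226572 -0.17354362  0.04522007]
```

The fingers closed on nothing. I'll look before going on.

```bash
python3 - <<'E'
from h import *
t=snap('top','top9.png');s=snap('scene','scene9.png')
print(proj('scene',[.5071,-.0875,.06]),proj('top',[.5071,-.0875,.06]))
C=np.zeros((600,800,3),np.uint8)
C[:400,:480]=cv2.resize(s[170:270,260:380],None,fx=4,fy=4,interpolation=cv2.INTER_CUBIC)
C[:320,480:800]=cv2.resize(t[224:304,312:392],None,fx=4,fy=4,interpolation=cv2.INTER_CUBIC)
cv2.imwrite('pics/c9.png',C[:,:,::-1])
E
```

```text
[314.4 214.9] [353.5 265.8]
```

View pics/c9.png

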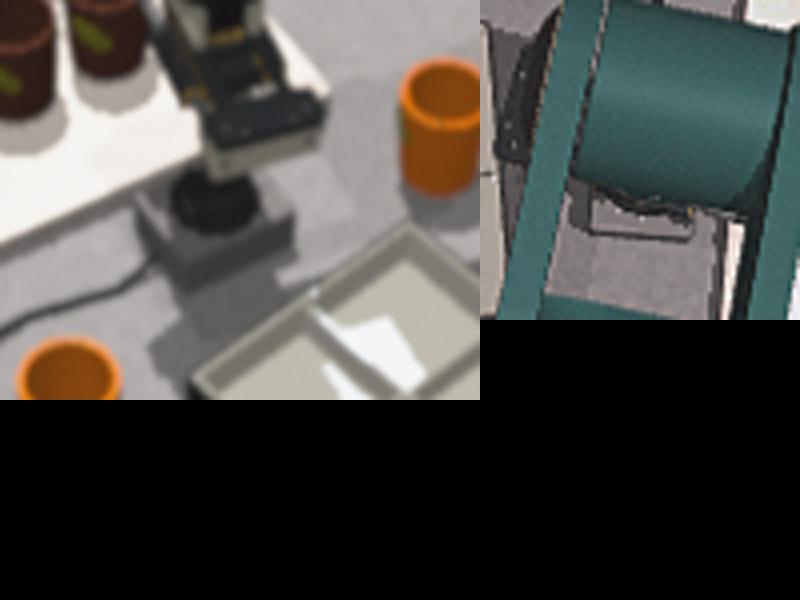

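```bash
python3 - <<'E'
from h import *
for z in(.04,.054,.077,.084): print(z,proj('scene',[.5065,-.0872,z]),proj('top',[.5065,-.0872,z]))
s=cv2.imread('pics/scene8.png');u=cv2.imread('pics/scene9.png');t=cv2.imread('pics/top8.png')
C=np.zeros((400,800,3),np.uint8)
for i,a in enumerate((s[195:235,294:334],u[195:235,294:334])): C[:400,i*400:i*400+400]=cv2.resize(np.clip(a.astype(float)*2.2,0,255).astype(np.uint8),None,fx=10,fy=10,interpolation=cv2.INTER_CUBIC)
cv2.imwrite('pics/c10.png',C)
E
```

```text
0.04 [314.6 219.6] [353.  266.7]
0.054 [314.7 216.3] [353.3 266.2]
0.077 [314.7 210.8] [353.7 265.4]
0.084 [314.8 209.1] [353.8 265.1]
```

View pics/c10.png

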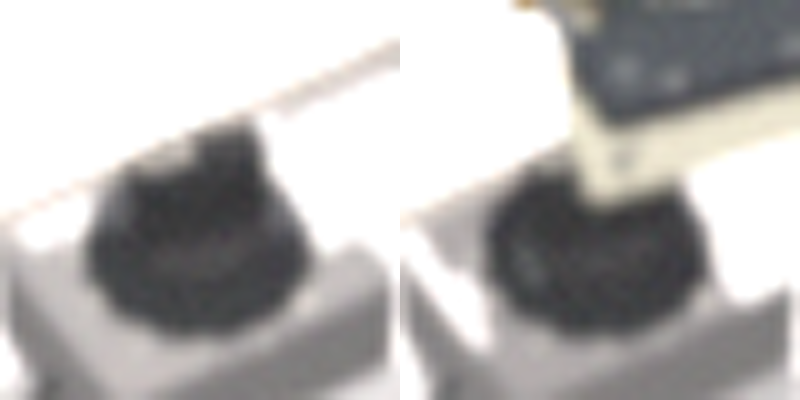

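In the enlarged crop, the fingertips sit exactly where the bar is (crop pixel ≈(600,205)), so position and height agree with the measurement. I'll reopen, look again, and regrip.

Request:
{"api": "apply_moves", "payload": {"increments": [[[0,0,0,0,0,0,1],[0,0,0,0,0,0,1]]]}}

```text
t: 50.98
tcp_pos: [0.5071, -0.0875, 0.0682]
ee_rot: [[-0.956, 0.292, 0.0], [0.292, 0.956, 0.0], [-0.0, 0.0, -1.0]]
ft_force: [-0.5, 0.4, 1.1]
width: 0.0006
grip_force: 0.0
```

Request:
{"api": "apply_moves", "payload": {"increments": [[[0,0,0,0,0,0,-0.2],[0,0,0,0,0,0,-0.2],[0,0,0,0,0,0,-0.2],[0,0,0,0,0,0,-0.2],[0,0,-0.2,0,0,0,-0.2],[0,0,-0.4,0,0,0,-0.2],[0,0,-0.7,0,0,0,-0.2],[0,-0.5,-0.8,0,0,0,-0.2],[0,-0.8,-0.8,0,0,0,-0.2],[0,-0.8,-0.8,0,0,0,-0.2]]]}}

```text
t: 52.22
tcp_pos: [0.4527, -0.2647, 0.2665]
ee_rot: [[-0.957, 0.291, 0.001], [0.291, 0.957, -0.0], [-0.001, -0.0, -1.0]]
ft_force: [1.2, -0.1, -0.3]
width: 0.0558
grip_force: 0.0
```

```bash
python3 - <<'E'
from h import *
st();t=snap('top','top11.png');s=snap('scene','scene11.png')
C=np.zeros((400,800,3),np.uint8)
f=lambda a:np.clip(a.astype(float)*1.6,0,255).astype(np.uint8)
C[:,:400]=cv2.resize(f(s[195:235,294:334]),None,fx=10,fy=10,interpolation=cv2.INTER_CUBIC)
C[:,400:]=cv2.resize(f(t[246:286,333:373]),None,fx=10,fy=10,interpolation=cv2.INTER_CUBIC)
cv2.imwrite('pics/c11.png',C[:,:,::-1])
E
```

```text
{'t': 52.225, 'tcp_pos': [0.4527, -0.2647, 0.2665], 'ee_rot': [[-0.9566, 0.2913, 0.0009], [0.2913, 0.9566, -0.0004], [-0.001, -0.0001, -1.0]], 'ft_force': [1.1539, -0.0863, -0.3424], 'width': 0.0558, 'grip_force': 0.0, 'joint_pos': [-0.5779, -0.2241, 1.6625, 0.0002, 1.7022, -1.8531]}
```

View pics/c11.png

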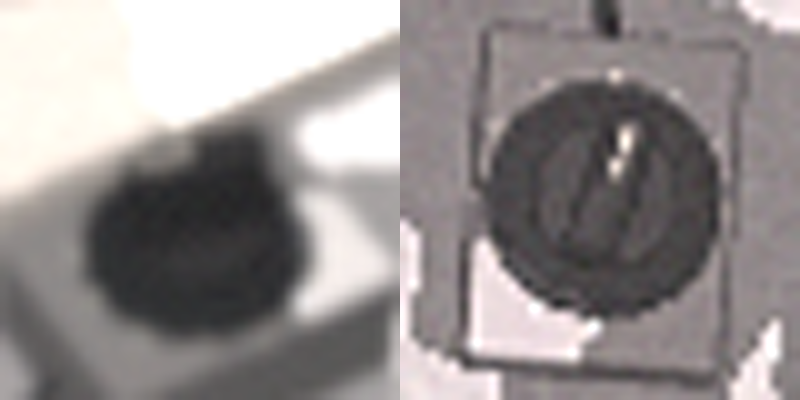

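The bar is unmoved, still at top pixel (353.5,265) and about 17–18° from image up. I'll retry a little deeper with full opening, checking the width as it closes.

```bash
python3 t.py .5065,-.0872,.2,162.3 .5065,-.0872,.064,162.3; python3 -c "
from h import *
s=bot.observe();print(np.round(s['moment'],3),np.round(s['joint_efforts'],2))
# triangulate mark
print(tri('top',(353.5,265),'scene',(313.9,209)))"
```

```text
{'t': 52.325, 'tcp_pos': [0.4518, -0.2676, 0.2665], 'ee_rot': [[-0.955, 0.2965, 0.0003], [0.2965, 0.955, -0.0013], [-0.0007, -0.0012, -1.0]], 'ft_force': [-0.177, 0.3861, 0.0855], 'width': 0.056, 'grip_force': 0.0, 'joint_pos': [-0.5828, -0.2226, 1.6612, -0.001, 1.702, -1.8527]}
.5065,-.0872,.2,162.3 [0.005, 0.754, 0.265] [-0.001, 0.001, 0.01]
.5065,-.0872,.064,162.3 [0.0, 0.0, 0.544] [0.0, 0.0, 0.0]
[ 0.018 -0.145 -0.007] [ -5.44 -43.31 -64.07  -0.51   0.1   -1.87]
(array([ 0.5077, -0.0872,  0.0847]), np.float64(0.0027))
```

Request:
{"api": "apply_moves", "payload": {"increments": [[[0.002,0.2,0.06,0,0,0,-1],[0.004,0.4,0.13,0,0,0,-1],[0.005,0.6,0.2,0,0,0,-1],[0.005,0.754,0.265,0,0,0.01,-1],[0.005,0.754,0.4,0,0,0.01,-1],[0.005,0.754,0.55,0,0,0.01,-1],[0.005,0.754,0.7,0,0,0.01,-1],[0.005,0.754,0.78,0,0,0.01,-1],[0.005,0.754,0.808,0,0,0.01,-1],[0.005,0.754,0.808,0,0,0.01,-1],[0.005,0.754,0.808,0,0,0.01,-1]]]}}

```text
t: 53.7
tcp_pos: [0.5079, -0.0827, 0.0652]
ee_rot: [[-0.954, 0.299, 0.002], [0.299, 0.954, -0.0], [-0.002, 0.0, -1.0]]
ft_force: [-0.6, 0.1, -0.2]
width: 0.0927
grip_force: 0.0
```

Request:
{"api": "apply_moves", "payload": {"increments": [[[0,0,0,0,0,0,0.4],[0,0,0,0,0,0,0.7],[0,0,0,0,0,0,0.7],[0,0,0,0,0,0,0.7],[0,0,0,0,0,0,0.7],[0,0,0,0,0,0,0.7],[0,0,0,0,0,0,0.7],[0,0,0,0,0,0,0.7]]]}}

```text
t: 54.7
tcp_pos: [0.5069, -0.0836, 0.0639]
ee_rot: [[-0.954, 0.299, -0.001], [0.299, 0.954, -0.003], [-0.0, -0.003, -1.0]]
ft_force: [-8.7, -23.1, 1.1]
width: 0.0177
grip_force: 12.6
```

Request:
{"api": "apply_moves", "payload": {"increments": [[[0,0,0,0,0,0,0.8],[0,0,0,0,0,0,0.9],[0,0,0,0,0,0,0.9],[0,0,0,0,0,0,1],[0,0,0,0,0,0,1],[0,0,0,0,0,0,1],[0,0,0,0,0,0,1]]]}}

```text
t: 55.58
tcp_pos: [0.5063, -0.0857, 0.064]
ee_rot: [[-0.954, 0.3, -0.002], [0.3, 0.954, -0.006], [0.0, -0.007, -1.0]]
ft_force: [-9.0, -26.9, 3.4]
width: 0.0129
grip_force: 30.0
```

```bash
python3 -c "
from h import *
s=st();print(np.round(s['moment'],3),np.round(s['joint_efforts'],2))"
```

```text
{'t': 55.575, 'tcp_pos': [0.5063, -0.0857, 0.064], 'ee_rot': [[-0.9539, 0.3003, -0.002], [0.3003, 0.9538, -0.0063], [0.0, -0.0066, -1.0]], 'ft_force': [-9.0203, -26.8855, 3.3665], 'width': 0.0129, 'grip_force': 29.9945, 'joint_pos': [-0.2132, -0.1692, 1.9456, -0.0067, 1.3658, -1.4777]}
[-4.867  1.614 -0.151] [ 14.35 -43.69 -59.43   8.2   -1.03  -0.07]
```

Now it grips: 12.9 mm on the 14 mm bar. The 28 N side force says the tool sits about 3.5 mm off, so I'll relieve that before turning.

Request:
{"api": "apply_moves", "payload": {"increments": [[[0,-0.007,0,0,0,0,1],[0,-0.014,0,0,0,0,1],[0,-0.014,0,0,0,0,1],[0,-0.014,0,0,0,0,1]]]}}

```text
t: 56.08
tcp_pos: [0.5061, -0.0865, 0.064]
ee_rot: [[-0.954, 0.3, -0.0], [0.3, 0.954, -0.001], [-0.0, -0.001, -1.0]]
ft_force: [-2.5, -6.4, 1.7]
width: 0.0126
grip_force: 30.0
```

Request:
{"api": "apply_moves", "payload": {"increments": [[[0,-0.004,0,0,0,0,1],[0,-0.004,0,0,0,0.1,1],[0,-0.004,0,0,0,0.2,1],[0,-0.004,0,0,0,0.3,1],[0,-0.004,0,0,0,0.4,1],[0,-0.004,0,0,0,0.5,1],[0,-0.004,0,0,0,0.5,1]]]}}

```text
t: 56.95
tcp_pos: [0.5063, -0.0861, 0.064]
ee_rot: [[-0.767, 0.641, 0.001], [0.641, 0.767, 0.001], [-0.0, 0.002, -1.0]]
ft_force: [3.1, 5.7, 0.1]
width: 0.0128
grip_force: 29.9
```

```bash
python3 -c "
from h import *
s=st();print(np.round(s['moment'],3),np.round(s['joint_efforts'],2))"
```

```text
{'t': 56.95, 'tcp_pos': [0.5063, -0.0861, 0.064], 'ee_rot': [[-0.7672, 0.6414, 0.0011], [0.6414, 0.7672, 0.0013], [-0.0, 0.0017, -1.0]], 'ft_force': [3.0671, 5.6635, 0.128], 'width': 0.0128, 'grip_force': 29.9444, 'joint_pos': [-0.219, -0.1704, 1.9466, 0.0015, 1.3646, -1.0939]}
[ 0.982 -0.745  0.021] [ -2.73 -44.55 -58.03  -1.62   0.69   1.1 ]
```

Request:
{"api": "apply_moves", "payload": {"increments": [[[0,0.003,0,0,0,0.12,1],[0,0.003,0,0,0,0.24,1],[0,0.003,0,0,0,0.36,1],[0,0.003,0,0,0,0.48,1],[0,0.003,0,0,0,0.6,1],[0,0.003,0,0,0,0.72,1],[0,0.003,0,0,0,0.84,1],[0,0.003,0,0,0,0.9,1],[0,0.003,0,0,0,0.9,1]]]}}

```text
t: 58.08
tcp_pos: [0.5076, -0.0854, 0.0641]
ee_rot: [[-0.168, 0.986, 0.003], [0.986, 0.168, 0.001], [0.001, 0.003, -1.0]]
ft_force: [9.9, 5.9, -4.3]
width: 0.0126
grip_force: 30.0
```

```bash
python3 -c "
from h import *
s=st();print(np.round(s['moment'],3),np.round(s['joint_efforts'],2))"
```

```text
{'t': 58.075, 'tcp_pos': [0.5076, -0.0854, 0.0641], 'ee_rot': [[-0.1677, 0.9858, 0.0031], [0.9858, 0.1677, 0.0015], [0.0009, 0.0033, -1.0]], 'ft_force': [9.9421, 5.8985, -4.3155], 'width': 0.0126, 'grip_force': 29.962, 'joint_pos': [-0.2175, -0.1693, 1.9455, 0.0022, 1.3627, -0.3865]}
[ 1.096 -2.095  0.081] [ -4.02 -46.23 -56.75  -2.36   2.8    0.61]
```

Request:
{"api": "apply_moves", "payload": {"increments": [[[0.002,0.006,0,0,0,0.08,1],[0.002,0.006,0,0,0,0.16,1],[0.002,0.006,0,0,0,0.24,1],[0.002,0.006,0,0,0,0.24,1]]]}}

```text
t: 58.58
tcp_pos: [0.5083, -0.0852, 0.064]
ee_rot: [[0.02, 1.0, 0.001], [1.0, -0.02, 0.0], [0.0, 0.001, -1.0]]
ft_force: [5.7, 2.0, -1.0]
width: 0.0128
grip_force: 29.9
```

```bash
python3 -c "
from h import *
s=st();print(np.round(s['moment'],3),np.round(s['joint_efforts'],2))"
```

```text
{'t': 58.575, 'tcp_pos': [0.5083, -0.0852, 0.064], 'ee_rot': [[0.0195, 0.9998, 0.0013], [0.9998, -0.0195, 0.0004], [0.0004, 0.0013, -1.0]], 'ft_force': [5.7229, 1.9751, -1.0186], 'width': 0.0128, 'grip_force': 29.9445, 'joint_pos': [-0.216, -0.1666, 1.9432, 0.0007, 1.3638, -0.1966]}
[ 0.36  -1.132 -0.009] [ -1.6  -45.23 -57.37  -0.92   1.42   0.89]
```

Request:
{"api": "apply_moves", "payload": {"increments": [[[0.001,0.003,0,0,0,0.06,1],[0.001,0.003,0,0,0,0.12,1],[0.001,0.003,0,0,0,0.18,1],[0.001,0.003,0,0,0,0.18,1],[0.001,0.003,0,0,0,0.18,1]]]}}

```text
t: 59.2
tcp_pos: [0.5086, -0.0852, 0.064]
ee_rot: [[0.16, 0.987, 0.0], [0.987, -0.16, 0.0], [0.0, 0.0, -1.0]]
ft_force: [-0.1, 1.4, 1.5]
width: 0.0126
grip_force: 31.3
```

```bash
python3 -c "
from h import *
s=st();print(np.round(s['moment'],3),np.round(s['joint_efforts'],2))"
```

```text
{'t': 59.2, 'tcp_pos': [0.5086, -0.0852, 0.064], 'ee_rot': [[0.1596, 0.9872, 0.0003], [0.9872, -0.1596, 0.0001], [0.0001, 0.0003, -1.0]], 'ft_force': [-0.082, 1.3609, 1.4808], 'width': 0.0126, 'grip_force': 31.3061, 'joint_pos': [-0.2155, -0.1651, 1.9419, 0.0001, 1.3645, -0.0552]}
[ 0.213 -0.282  0.374] [ -1.14 -44.2  -57.86  -0.29   0.17   0.38]
```

The moment about the vertical rose to 0.37 N m against 0.04 N m of friction, so the knob is at its end stop. Releasing and backing away.

Request:
{"api": "apply_moves", "payload": {"increments": [[[0,0,0,0,0,0.03,1],[0,0,0,0,0,0.03,1],[0,0,0,0,0,0.03,0.5],[0,0,0,0,0,0.03,0.2],[0,0,0,0,0,0.03,-0.2],[0,0,0,0,0,0.03,-0.2],[0,0,-0.1,0,0,0.03,-0.2],[0,0,-0.3,0,0,0.03,-0.2],[0,0,-0.6,0,0,0.03,-0.2],[0,0,-0.9,0,0,0.03,-0.2],[0,0,-0.9,0,0,0.03,-0.2]]]}}

```text
t: 60.58
tcp_pos: [0.509, -0.0854, 0.293]
ee_rot: [[0.185, 0.983, 0.005], [0.983, -0.185, -0.001], [-0.0, 0.005, -1.0]]
ft_force: [0.3, 0.9, -0.9]
width: 0.0557
grip_force: 0.0
```

Request:
{"api": "apply_moves", "payload": {"increments": [[[0.15,0,0,0,0,0,-0.2],[0.35,0,0,0,0,0,-0.2],[0.6,0,0,0,0,0,-0.2],[0.8,0,0,0,0,0,-0.2],[0.95,0,0,0,0,0,-0.2],[0.95,0,0,0,0,0,-0.2]]]}}

```text
t: 61.32
tcp_pos: [0.5525, 0.1502, 0.2883]
ee_rot: [[0.182, 0.983, -0.001], [0.983, -0.182, 0.0], [-0.0, -0.001, -1.0]]
ft_force: [-0.2, -0.0, -0.2]
width: 0.0557
grip_force: 0.0
```

```bash
python3 - <<'E'
from h import *
st();t=snap('top','top12.png');s=snap('scene','scene12.png')
C=np.zeros((600,800,3),np.uint8)
C[:400,:400]=cv2.resize(s[85:245,195:355],None,fx=2.5,fy=2.5,interpolation=cv2.INTER_CUBIC)
C[:400,400:]=cv2.resize(t[185:345,340:500],None,fx=2.5,fy=2.5,interpolation=cv2.INTER_CUBIC)
C[400:,:200]=cv2.resize(t[246:286,333:373],None,fx=5,fy=5,interpolation=cv2.INTER_CUBIC)
C[400:,200:467]=cv2.resize(t[110:350,130:450],(267,200))
cv2.imwrite('pics/c12.png',C[:,:,::-1])
E
```

```text
{'t': 61.325, 'tcp_pos': [0.5525, 0.1502, 0.2883], 'ee_rot': [[0.1824, 0.9832, -0.0008], [0.9832, -0.1824, 0.0], [-0.0001, -0.0008, -1.0]], 'ft_force': [-0.1878, -0.0095, -0.1652], 'width': 0.0557, 'grip_force': 0.0, 'joint_pos': [0.2207, -0.116, 1.533, 0.0002, 1.7254, 0.4042]}
```

View pics/c12.png

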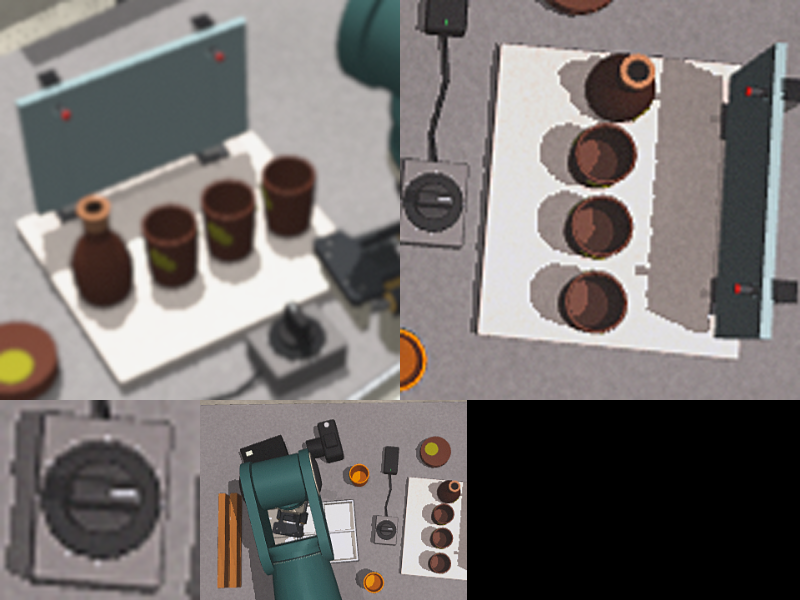

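Everything stands as intended, and the knob mark now points right at crop pixel (112,493). As a last check I'll confirm the board's depth against the posts and the cup positions on the stage.

```bash
python3 - <<'E'
from h import *
T=cv2.imread('pics/top12.png');hsv=cv2.cvtColor(T,cv2.COLOR_BGR2HSV)
O=np.array([.5137,-.2902]);X=np.array([.9944,-.1054]);Y=np.array([.1054,.9944])
S=lambda p:(np.array([(p[:2]-O)@X,(p[:2]-O)@Y])*1000).round(1)
m=cv2.inRange(hsv,(80,25,130),(110,255,255));m[:,:470]=0;m[:190]=0;m[340:]=0;m[:,510:]=0
c=max(cv2.findContours(m,0,1)[0],key=cv2.contourArea)
print('board top strip, stand mm:',[S(at('top',p,.2165)) for p in cv2.boxPoints(cv2.minAreaRect(c))])
for n,(x,y) in dict(flask=(638,71),c3=(602,154),c1=(599,228),c2=(594,301)).items():
    print(n,S(at('top',(340+(x-400)/2.5,185+y/2.5),.15 if n=='flask' else .1)))
E
```

```text
board top strip, stand mm: [array([-140.3, -102.2]), array([ 139.3, -101.6]), array([ 139.7, -112.1]), array([-139.9, -112.4])]
flask [113.2  13.3]
c3 [33.8 35. ]
c1 [-42.5  32.5]
c2 [-116.8   32.2]
```

```bash
python3 -c "
from plant import bot
print(bot.close_job())"
```

```text
the job is handed in; nothing more can be done
None
```

I hung the board on both pins and pushed it home, set the flask and all three cups upright on the stage, turned the dimmer to its end stop, and handed the job in; no verdict came back. The first grip on the knob closed on nothing and was redone.

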